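# Unhook a shutter blade from the sloping stand and shingle it in the tray

### The job

Take the wide shutter blade off the sloping stand: tilt its lower end up, with its nib still behind the hanging bar, until its head drops clear of the keeper rail, and only then lift the nib off the bar and draw the blade out towards the lower end. Lower it, without dropping it, into the tray as the next shingle of the wide blade lying there: tops up and tab ends the same way, in line with it, the tab end lapped about 30 mm over that blade's head and the nib down on the tray floor beyond. Leave the narrow blade hanging and the blade in the tray where it lies.

Things in the scene. Friction and masses are not known exactly. Their poses are not given: they have to be found in the camera images.
- stand: Fixed sloping stand of dark sheet steel, 160 x 190 mm, 175 mm high. Origin on the bench under its base; x from the low front to the high back, y along its bars, z up. Two blades hang side by side (centre lines at y=+44 and -44 mm, either way round), sloping 30 degrees, rising to +x. A 12 mm round bar, axis at x=-22, z=85 mm, supports their lower parts from below.
- stand_bar (a point): Middle of the hanging bar's axis, at x=30, y=0, z=115 mm in the stand's frame: round steel bar, 12 mm diameter, along y. A hung blade's underside rests on it and its nib bears on the bar's back, so the blade's origin is then 6 mm up the slope from the axis and 6 mm above it square to the slope; the blade can be turned about the bar.
- stand_keeper (a point): Middle of the keeper rail's front lower edge (x=46, z=143 mm in the stand's frame). Rail: 4 mm aluminium plate, sloping 30 degrees, 6 mm above the hung blades' heads; upright plate behind it at x=82 mm. It stops a straight lift (the nib needs 10 mm). Turn the blade about the bar by 25 to 35 degrees: level, it can rise 10 to 18 mm and then come out level to -x.
- blade_wide: The wide blade on the stand, to be moved: loose flat aluminium plate 118 x 60 x 4 mm, about 0.15 kg. x from tab end (the lower end when hung) to head, y across, z out of the top. Origin on the centre line of the underside, at the nib's tab-side face. The plate runs from x=-84 (tab end) to x=34 mm (head), z 0 to 4 mm.
- blade_wide_tab (a point): On the wide blade's black plastic tab, at x=-79, z=24 mm in the blade's frame. The tab is an upright handle square to the plate, at the tab end: x -84 to -74 mm (10 mm thick), 44 mm wide in y, up to z=34 mm, so 30 mm above the plate's top.
- blade_wide_foot (a point): Middle of the lower edge of the wide blade's tab end (x=-84, z=0 mm in its frame).
- blade_wide_nib (a point): Middle of the tip of the wide blade's nib (x=3, z=-10 mm in its frame). The nib is a straight bar right across the underside, x 0 to 6 mm, reaching 10 mm below the plate.
- blade_narrow: The narrow blade on the stand, which stays: loose, same shape, length and frame as the wide blade but 36 mm wide, with a tab 20 mm wide.
- tray: Fixed low grey sheet-metal tray, 270 x 120 mm, rim 20 mm high, walls 3 mm, floor top 3 mm above the bench. Origin: centre of its underside, on the bench; x along its length.
- blade_tray: Second wide blade, lying loose in the tray; same shape, size and frame as blade_wide. It rests on the lower edge of its tab end and on its nib, so its x axis, roughly along the tray's +x, rises 7 degrees to its head, whose top edge is 21 mm above the bench. Beyond the head is room for one blade, which will lie on this head and its own nib, sloping down about 8 degrees to its head.
Mind the look-alikes: they are no part of the job. What is shaped like the blade_tray but yellow is not meant.

How it is judged:
On the way, in this order (a step that is already met when the one before it is completed fails the run):
1. the wide blade's lower end is tilted up by at least 11 degrees with its nib still behind the hanging bar (angle between blade_wide's own z axis and vertical below 0.33 rad and x of blade_wide_nib in the frame of stand above 0.033 m and z of blade_wide_nib in the frame of stand below 0.125 m).
2. its nib is off the bar and the blade is clear of the stand (distance between blade_wide_nib and stand_bar above 0.1 m).
3. it is lowered into its lap in the tray while still held, its nib within 15 mm of the tray floor (z of blade_wide_nib in the frame of tray below 0.018 m and contact force between the fingers and blade_wide above 0.3 N and x of blade_wide_foot in the frame of blade_tray between -0.013 and 0.021 m and y of blade_wide_foot in the frame of blade_tray between -0.015 and 0.015 m and angle between the y axis of blade_wide and the y axis of blade_tray, either way round below 0.17 rad and x of blade_wide_nib in the frame of blade_tray above 0.05 m).
At the end, for the whole second after the job is handed in: Wide blade still in the tray, top up, tab end lapped 13 to 47 mm over the other blade's head, in line (15 mm, 10 degrees) and the same way round, nib tip on the tray floor (within 6 mm); that blade moved under 20 mm; narrow blade still hanging (moved under 10 mm) (x of blade_wide_foot in the frame of blade_tray between -0.013 and 0.021 m and y of blade_wide_foot in the frame of blade_tray between -0.015 and 0.015 m and angle between the y axis of blade_wide and the y axis of blade_tray, either way round below 0.17 rad and x of blade_wide_nib in the frame of blade_tray above 0.05 m and z of blade_wide_foot in the frame of blade_tray between 0.002 and 0.03 m and z of blade_wide_nib in the frame of tray below 0.009 m and y of blade_wide_nib in the frame of tray between -0.057 and 0.057 m and x of blade_wide_nib in the frame of tray below 0.132 m and distance of blade_tray from where it was at the start of the episode below 0.02 m and distance of blade_narrow from where it was at the start of the episode below 0.01 m and linear speed of blade_wide below 0.02 m/s); the robot touches nothing.
It fails at once if the narrow blade is knocked off its place (moved over 30 mm) (distance of blade_narrow from where it was at the start of the episode above 0.03 m).
It fails at once if the blade in the tray is pushed over 40 mm (distance of blade_tray from where it was at the start of the episode above 0.04 m).
It also fails if it takes over 48 s, if anything falls off the work surface, if the arm or the gripper's body presses on something with over 40 N, if the wrist force passes 120 N, or if a joint passes its speed limit or range.

### The arm

A 7-joint arm with a two-finger parallel gripper is mounted at the origin on the work surface; the furniture and walls round the work are solid. World frame = base frame: x ahead of the robot, y to its left, z up, the work surface at z = 0. Lengths are in m, angles in rad, forces in N, time in s.
With the tool pointing down it reaches from about 0.425 to 1.025 m from the base axis. Payload 9.4 kg.
Tool frame: the origin (TCP) lies on the centre line of the jaws, within the pads' length; the fingertips stand 17 mm ahead of it and the grasp point (between the pads) lies 2 mm behind it; z points along the fingers, y is the direction in which the jaws open and shut (so a half turn about z gives the same grasp; the last joint's range is limited). The gripper opens to 85 mm and grips with 20 to 120 N. Pads are 22 mm wide; open, the fingers measure 114 mm over their backs; the gripper's body (76 mm by 85 mm) begins 54 mm behind the grasp point. The pads swing forward as they close: fully open they stand 13 mm farther back than shut.
Start: joints at [1.079, 0.599, -0.003, 1.599, 0.002, 0.943, -0.08], TCP at [0.292, -0.664, 0.248] pointing down, gripper open.
Joint ranges: [-2.57, 2.57], [-0.35, 1.97], [-1.29, 1.29], [0.11, 2.56], [-1.05, 4.19], [0.11, 1.86], [-2.63, 2.63]. Speed limits (rad/s): [2.22, 2.22, 3.01, 3.01, 3.14, 3.14, 3.14].

### API

Orientations are given as a rotation vector (axis times angle).
In Python, from cell import read_state, camera, get_calibration, hand_in gives the robot as it stands.
- The arm moves only by the tool carry_out, never from a script. Its argument "commands" is a list of rows, each a list of 5 numbers: the shift along the tool's x, y, z in mm, then the turn about the tool's z in degrees, then the closure, from -1 (fully open) to 1 (shut). In form: [[x, y, z, yaw, hand], ...]. A call has 1 to 5 rows; each row is the pose to reach, as a shift and turn from the pose commanded when the call began, along the tool's axes at that moment; what a row does not reach only later rows make up. A row lasts 1/12 s, in which the tool goes at most 41.7 mm and 7.16 degrees, less where a joint would pass 70% of its speed; a pose out of reach is approached as far as the arm can. A call with a gripper value outside its range is refused whole. The fingers move at their own pace and stop on an object; the grip force is fixed at half the most. Time passes only in rows, so rows that repeat a pose let the fingers close. It gives the time, the measured TCP pose, the force and the opening at its end, in the units of the state.
- read_state(): the state, without advancing time (a new reading comes with each control period).
- camera(name): name is "scene" or "top"; returns the picture (400x640x3 uint8, red, green, blue); there is no depth.
- get_calibration(name): a dict with "camera_matrix" (3x3 intrinsics, pixels), "R" (3x3) and "t" (3): a world point X has camera coordinates R X + t. Camera axes: x right, y down, z forward; pixel columns grow to the right and rows downward; lengths in m; the calibration is good to about 2 mm. A picture is of the moment at which its call begins. get_calibration takes no time and is no camera call.
- hand_in(): hands the job in, once; it reports no verdict.
The state is a dict: "time_s": time; "q": joint angles; "qvel": joint speeds; "joint_torque": joint torques, N m; "eef_pos": TCP position; "eef_rot": TCP orientation; "wrist_force": force on the tool from outside, world axes, zero at the start; "wrist_torque": the same for the moment, N m; "grip_width": finger opening in m.
Only numpy, scipy, OpenCV 4.12 (cv2) and the standard library are available. Lean on these libraries where they do the work, as an engineer would, in place of code of your own. Each camera call takes 0.05 s, during which the arm holds its last target.

## Working session

There is one attempt and no reset: what is moved stays moved. The work goes in short steps, Python scripts to look and compute and a tool call to move; the robot and the scene stay as the last step left them, time stands still between calls to the robot, and variables do not carry over. Pictures are saved under pics/ and viewed, and the job is handed in when it is done.

Besides the shell and the picture viewer there is one more tool, called by a JSON object that holds its "method" and its "body", one argument or row to a line. carry_out: Moves the arm, as the interface text tells. Its arguments: {"type":"object","properties":{"commands":{"type":"array"}},"required":["commands"]}

```bash
ls; mkdir -p pics
python3 - <<'E'
from cell import *
import cv2
s=read_state();print(s)
for n in("scene","top"):
    im=camera(n);cv2.imwrite(f"pics/{n}0.png",im[:,:,::-1]);c=get_calibration(n);print(n,c)
E
```

```text
pics
{'time_s': 0.0, 'q': array([ 1.0792833 ,  0.60013739, -0.00252853,  1.60009967,  0.00178657,
        0.94286288, -0.07975341]), 'qvel': array([ 0.00040101,  0.00094837,  0.00085045,  0.00101113,  0.00015408,
       -0.00148364, -0.00044066]), 'joint_torque': array([-3.50851201e-05, -7.76438355e+01,  1.56460147e+00, -2.58000934e+01,
        1.23089523e-02,  9.09217430e-03,  5.74493788e-05]), 'eef_pos': array([ 0.29200416, -0.66313913,  0.24741905]), 'eef_rot': array([-3.07282732e+00, -6.46759525e-01,  6.93761550e-04]), 'wrist_force': array([-0.71548782, -0.44495104, -0.0541719 ]), 'wrist_torque': array([ 0.00214935,  0.00821297, -0.01347712]), 'grip_width': 0.08544204079349282}
scene {'camera_matrix': array([[454.80222409,   0.        , 329.06723328],
       [  0.        , 454.80222409, 195.33067008],
       [  0.        ,   0.        ,   1.        ]]), 'R': array([[-0.6826985 , -0.73065625,  0.00801252],
       [-0.55951968,  0.51567927, -0.64885485],
       [ 0.46995796, -0.4474554 , -0.76087002]]), 't': array([0.3322089 , 0.27152345, 1.18306142])}
top {'camera_matrix': array([[371.51883917,   0.        , 314.42274221],
       [  0.        , 371.51883917, 199.76867632],
       [  0.        ,   0.        ,   1.        ]]), 'R': array([[ 0.02736837, -0.99951314,  0.01498176],
       [-0.98129767, -0.02972034, -0.19018827],
       [ 0.19054094, -0.00949643, -0.98163332]]), 't': array([0.06760025, 0.41904176, 1.03893427])}
```

View pics/scene0.png

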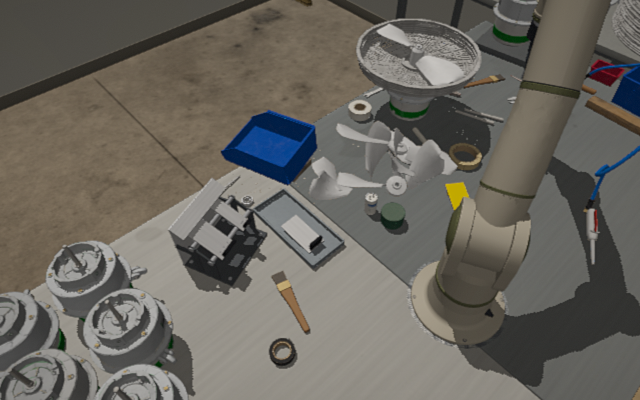

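View pics/top0.png

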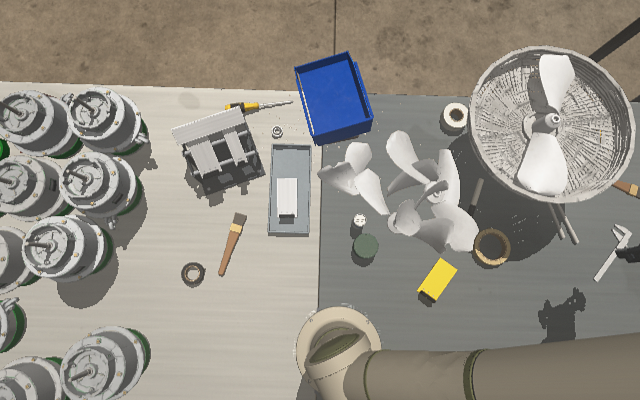

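The robot's base is at about (338,350) in the top view. The stand is at (218,150), and the tray with its blade is at (289,190). I'll zoom in on both.

Run:
```python
import cv2
a=cv2.imread("pics/top0.png")[90:250,160:330];cv2.imwrite("pics/topz.png",cv2.resize(a,None,fx=4.6,fy=3.7*1,interpolation=cv2.INTER_CUBIC) if 0 else cv2.resize(a,None,fx=3.7,fy=3.7,interpolation=cv2.INTER_CUBIC))
a=cv2.imread("pics/scene0.png")[165:295,160:350];cv2.imwrite("pics/scenez.png",cv2.resize(a,None,fx=4.2,fy=4.2,interpolation=cv2.INTER_CUBIC))
```

```text
(no output)
```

View pics/topz.png

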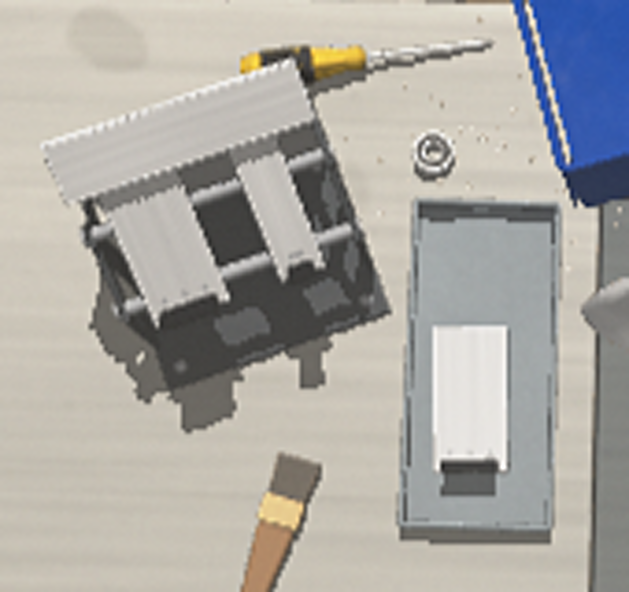

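View pics/scenez.png

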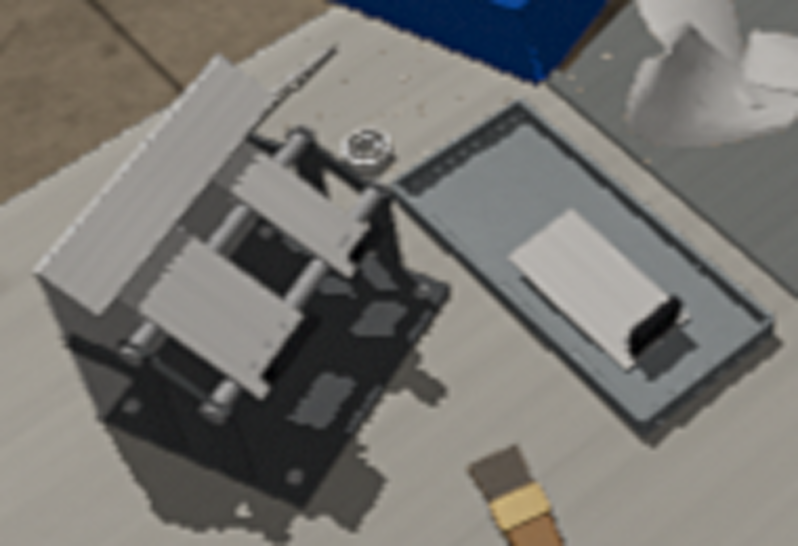

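```bash
cat > h.py <<'E'
import numpy as np,cv2
from cell import *
def crop(src,dst,x0,y0,x1,y1,f):
    a=cv2.imread(src)[y0:y1,x0:x1];a=cv2.resize(a,None,fx=f,fy=f,interpolation=cv2.INTER_CUBIC)
    for x in range((x0+9)//10*10,x1,10):
        cv2.line(a,(int((x-x0+.5)*f),0),(int((x-x0+.5)*f),6),(0,0,255),1);cv2.putText(a,str(x),(int((x-x0)*f),18),0,.4,(0,0,255),1)
    for y in range((y0+9)//10*10,y1,10):
        cv2.line(a,(0,int((y-y0+.5)*f)),(6,int((y-y0+.5)*f)),(0,0,255),1);cv2.putText(a,str(y),(8,int((y-y0+.5)*f)+4),0,.4,(0,0,255),1)
    cv2.imwrite(dst,a)
def proj(n,X):
    c=get_calibration(n);X=np.atleast_2d(X);p=(c["R"]@X.T).T+c["t"];p=p/p[:,2:];return (p@c["camera_matrix"].T)[:,:2]
def ray(n,uv,z):
    c=get_calibration(n);d=c["R"].T@np.linalg.inv(c["camera_matrix"])@np.array([uv[0],uv[1],1.]);C=-c["R"].T@c["t"]
    return C+d*(z-C[2])/d[2]
def tri(uvs):
    A=[];b=[]
    for n,uv in uvs.items():
        c=get_calibration(n);d=c["R"].T@np.linalg.inv(c["camera_matrix"])@np.array([uv[0],uv[1],1.]);d/=np.linalg.norm(d);C=-c["R"].T@c["t"]
        P=np.eye(3)-np.outer(d,d);A.append(P);b.append(P@C)
    return np.linalg.solve(sum(A),sum(b))
E
python3 - <<'E'
from h import *
crop("pics/top0.png","pics/t1.png",165,100,270,200,7)
crop("pics/scene0.png","pics/s1.png",165,170,275,290,6)
crop("pics/top0.png","pics/t2.png",262,138,322,240,5.8)
crop("pics/scene0.png","pics/s2.png",250,180,350,275,6)
for n in("top","scene"):
    c=get_calibration(n);print(-c["R"].T@c["t"])
E
```

```text
[0.21139509 0.08988757 1.09853655]
[-0.1772679   0.63207871  1.07367344]
```

View pics/t1.png

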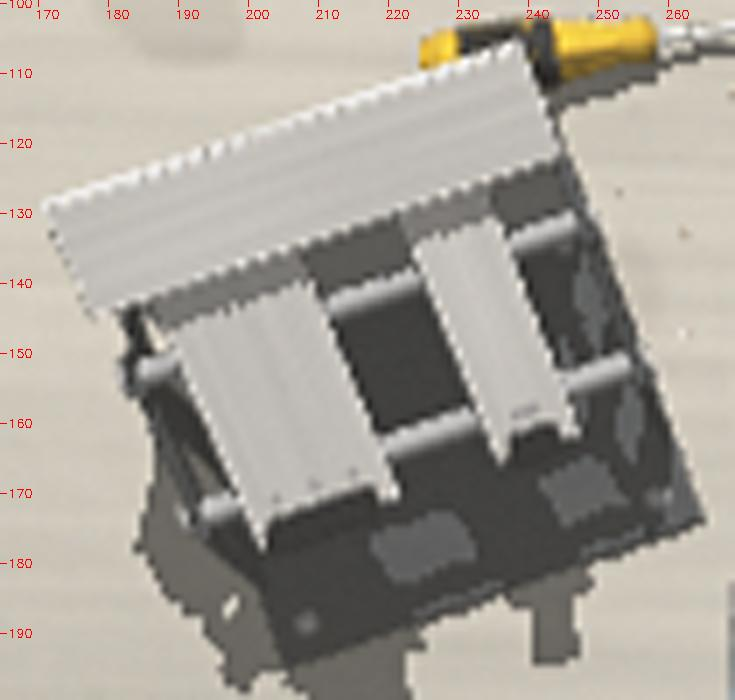

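View pics/s1.png

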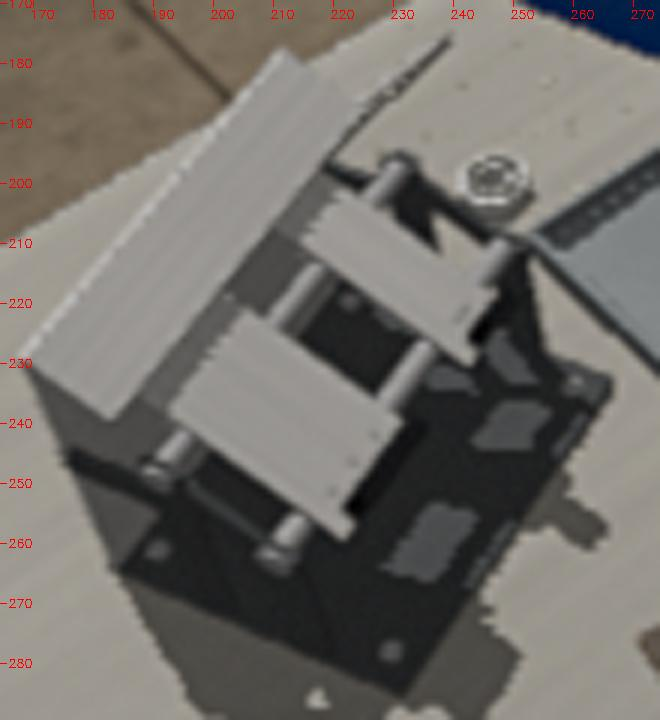

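View pics/t2.png

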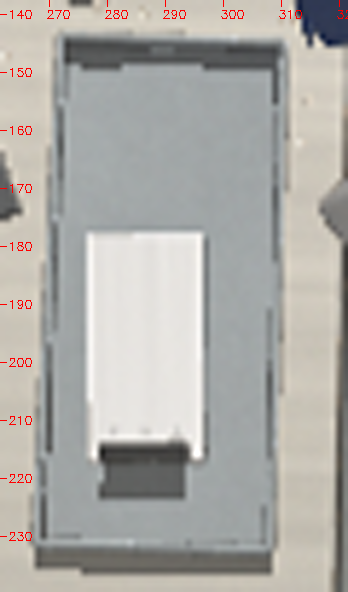

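View pics/s2.png

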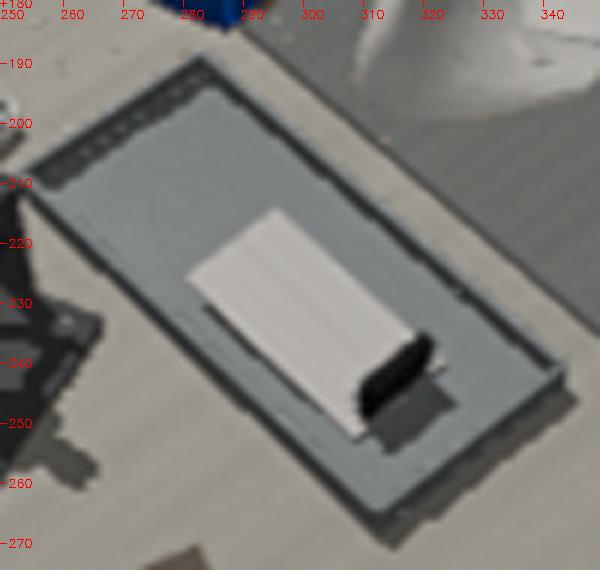

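```bash
cat > fit.py <<'E'
from h import *
from scipy.optimize import least_squares
def fit(obs,x0,w=1):
    def T(p,P): c,s=np.cos(p[2]),np.sin(p[2]);P=np.array(P)/1000;return np.array([p[0]+c*P[0]-s*P[1],p[1]+s*P[0]+c*P[1],P[2]])
    def f(p): return np.concatenate([proj(n,T(p,P))[0]-uv for n,P,uv in obs])
    r=least_squares(f,x0,loss="soft_l1");return r.x,f(r.x).reshape(-1,2)
if __name__=="__main__":
    S=[("top",(-80,-95,1),(265,173.5)),("top",(-80,95,1),(204,194.5)),("top",(46,0,143),(210.8,133.2)),
    ("top",(-42.5,74,84.7),(201.5,177.5)),("top",(-42.5,14,84.7),(219.8,170.5)),("top",(-42.5,-26,84.7),(235,165)),("top",(-42.5,-62,84.7),(245,161.5)),
    ("scene",(46,0,143),(201,218)),("scene",(-42.5,74,84.7),(220.5,259)),("scene",(-42.5,14,84.7),(230,239)),("scene",(-42.5,-26,84.7),(241.5,230)),("scene",(-42.5,-62,84.7),(246,217)),
    ("scene",(-80,95,1),(230.5,285)),("scene",(-80,-95,1),(264.5,233))]
    p,r=fit(S,[.6,.3,-.3]);print("stand",p,np.degrees(p[2]));print(r.round(1))
    c7,s7=np.cos(np.radians(7)),np.sin(np.radians(7))
    def B(x,y,z): return (x*c7-z*s7,y,3+84*s7+x*s7+z*c7)
    print(B(34,0,4),B(3,0,-10))
    O=[("top",B(34,30,4),(275,178)),("top",B(34,-30,4),(296,178)),("top",B(-84,30,4),(276,217)),("top",B(-84,-30,4),(297,217)),
    ("scene",B(34,30,4),(279,226)),("scene",B(34,-30,4),(294,214)),("scene",B(-84,30,4),(307,252.5)),("scene",B(-84,-30,4),(322,240.5))]
    p,r=fit(O,[.5,.1,0]);print("bt",p,np.degrees(p[2]));print(r.round(1))
    Tt=[("top",(135,60,20),(270,144.5)),("top",(135,-60,20),(310,144.5)),("top",(-135,60,20),(266,231.5)),("top",(-135,-60,20),(307.5,232.5)),
    ("scene",(135,60,20),(253,208)),("scene",(135,-60,20),(282,189)),("scene",(-135,60,20),(311,266)),("scene",(-135,-60,20),(342,240.5))]
    p,r=fit(Tt,[.5,.1,0]);print("tray",p,np.degrees(p[2]));print(r.round(1))
E
python3 fit.py
```

```text
stand [0.53467406 0.35106415 0.41965921] 24.044701412114932
[[ 0.1  0.3]
 [ 1.8  2.5]
 [-1.4 -1.8]
 [-1.1 -1.3]
 [ 0.8 -2.1]
 [-1.  -1.8]
 [ 1.  -2.9]
 [ 0.6 -4.6]
 [-0.7  0.3]
 [ 2.   2.4]
 [-1.8  0.1]
 [ 0.4  3.2]
 [ 2.8  2.5]
 [ 2.7  0.6]]
(np.float64(33.259091782184356), 0, np.float64(21.350767128372688)) (np.float64(4.196331888975441), 0, np.float64(3.6771713598346096))
bt [0.45324358 0.1663066  0.0472268 ] 2.7058960970489263
[[ 0.4 -0.6]
 [-0.5 -1. ]
 [-0.2 -0.1]
 [-0.9 -0.4]
 [ 0.2  0.1]
 [ 0.5  0.4]
 [ 0.7  0.5]
 [ 0.9 -0.2]]
tray [0.45777332 0.15795189 0.00147647] 0.08459575376981622
[[ 0.4 -1.6]
 [-0.2 -0.4]
 [-0.1 -0. ]
 [-0.3  0.1]
 [-2.   0.6]
 [ 0.3 -1. ]
 [ 0.6  0.1]
 [ 1.5  0.6]]
```

Run:
```python
from h import *
P={"wL":((201.5,177.5),(220.5,259)),"wR":((219.8,170.5),(230,239)),"nL":((235,165),(241.5,230)),"nR":((245,161.5),(246,217)),
"keepL":((177,144.5),(182,239)),"keepR":((244.5,122),(219,196.5)),"keepTL":((171,129),(170,229.5)),"keepTR":((237,105.5),(211,178)),"baseL":((204,194.5),(230.5,285)),"baseR":((265,173.5),(264.5,233)),
"whL":((187.5,147),(192,237.5)),"whR":((208,140.5),(204.5,221.5))}
for k,(a,b) in P.items():
    X=tri({"top":a,"scene":b});e=[(proj("top",X)[0]-a).round(1),(proj("scene",X)[0]-b).round(1)];print(k,(X*1000).round(1),*e)
```

```text
wL [463.3 398.7  85.3] [-0.3 -0.5] [0.6 0.2]
wR [484.2 347.8 100.3] [-1.1 -1.6] [2.  0.7]
nL [501.2 306.8  87. ] [-0.1 -0.2] [0.2 0.1]
nR [509.3 277.8 108.5] [-1.  -1.4] [1.6 0.6]
keepL [534.8 451.  149.9] [-0.1 -0.2] [0.2 0.1]
keepR [627.7 287.4  98.8] [-0.6 -0.9] [1.  0.4]
keepTL [568.5 462.2 167.7] [0.5 0.7] [-0.8 -0.4]
keepTR [639.9 293.5 172.2] [0.2 0.2] [-0.2 -0.1]
baseL [428.5 408.4  10.9] [0. 0.] [-0. -0.]
baseR [504.5 234.2  -0. ] [-0.7 -1. ] [1.2 0.4]
whL [533.4 427.5 135.3] [-0.1 -0.1] [0.1 0. ]
whR [555.6 375.5 132.6] [-0.3 -0.5] [0.6 0.2]
```

Run:
```python
from fit import *
S=[("top",(-80,-95,1),(265,173.5)),("top",(-80,95,1),(204,194.5)),
    ("top",(-42.5,74,84.7),(201.5,177.5)),("top",(-42.5,14,84.7),(219.8,170.5)),("top",(-42.5,-26,84.7),(235,165)),("top",(-42.5,-62,84.7),(245,161.5)),
    ("scene",(-42.5,74,84.7),(220.5,259)),("scene",(-42.5,-26,84.7),(241.5,230)),
    ("top",(46,95,143),(177,144.5)),("top",(46,-95,143),(244.5,122)),("scene",(46,95,143),(182,239)),
    ("scene",(-80,95,1),(230.5,285)),("scene",(-80,-95,1),(264.5,233))]
p,r=fit(S,[.53,.35,.4]);print("stand",p,np.degrees(p[2]));print(r.round(1))
S2=[s for s in S if abs(s[1][0])==42.5]
p,r=fit(S2,[.53,.35,.4]);print("blades only",p,np.degrees(p[2]));print(r.round(1))
```

```text
stand [0.53226018 0.34801802 0.38304435] 21.946824661169984
[[ 0.5  2.5]
 [ 1.5  2.6]
 [-1.  -1.1]
 [ 1.3 -1.2]
 [-0.4 -0.4]
 [ 1.8 -1.2]
 [-0.4  0.3]
 [-0.4  0.5]
 [ 0.1 -1. ]
 [ 0.  -1.3]
 [-1.   1.1]
 [ 2.6  2.9]
 [ 4.6  1.6]]
blades only [0.53018564 0.34812068 0.38916824] 22.297697838328066
[[-0.9 -0.3]
 [ 1.3 -0.5]
 [-0.4  0.2]
 [ 1.7 -0.6]
 [ 0.2  0.9]
 [ 0.1  0.9]]
```

```bash
cat >> h.py <<'E'
from scipy.spatial.transform import Rotation as Ro
def tool(): 
    s=read_state();return np.array(s["eef_pos"]),Ro.from_rotvec(s["eef_rot"]).as_matrix(),s
def delta(target,yax=None):
    p,R,s=tool();d=R.T@(np.array(target)-p)*1000;o=""
    if yax is not None:
        y=R.T@np.array([*yax,0]);a=np.degrees(np.arctan2(-y[0],y[1]));a=(a+90)%180-90;o=f"yaw {a:.1f}"
    return d.round(1),o
STAND=np.array([.5302,.3481,np.radians(22.3)])
def st(P,p=STAND):
    c,s=np.cos(p[2]),np.sin(p[2]);P=np.array(P)/1000;return np.array([p[0]+c*P[0]-s*P[1],p[1]+s*P[0]+c*P[1],P[2]])
E
python3 - <<'E'
from h import *
p,R,s=tool();print(R.round(3))
print("bowl rim",tri({"top":(471,118),"scene":(358,60)}),tri({"top":(545,120),"scene":(420,57)}))
t=st((-48.2,44,104.5));print("tab",t,np.hypot(*t[:2]),np.degrees(np.arctan2(t[1],t[0])))
a=STAND[2];print(delta(t,(-np.sin(a),np.cos(a))))
for az in(-50,-30,-10,10,25):
    print(az,delta([.62*np.cos(np.radians(az)),.62*np.sin(np.radians(az)),.36])[0])
E
```

```text
[[ 0.915  0.403 -0.001]
 [ 0.403 -0.915  0.001]
 [-0.    -0.001 -1.   ]]
bowl rim [ 0.58216273 -0.24254721  0.32375038] [ 0.59842543 -0.50535959  0.21766442]
tab [0.46890882 0.37051944 0.1045    ] 0.5976287626487378 38.31486465328832
(array([ 578.6, -874.5,  144.1]), 'yaw 1.5')
-50 [ 173.4 -129.5 -112.3]
-30 [ 366.5 -224.6 -112.2]
-10 [ 515.5 -380.1 -112. ]
10 [ 602.3 -577.2 -111.8]
25 [ 619.9 -738.1 -111.6]
```

{"method": "carry_out", "body": {
  "commands": [
    [0,0,-40,0,-1],
    [0,0,-80,0,-1],
    [0,0,-120,0,-1],
    [0,0,-160,0,-1],
    [0,0,-200,1.5,-1]
  ]
}}

```text
time_s: 0.52
eef_pos: [0.2919, -0.6631, 0.4499]
eef_rot: [-3.082, -0.607, 0.0]
wrist_force: [0.6, -1.2, 0.4]
grip_width: 0.0854
```

Run:
```python
from h import *
print(tool()[2]["eef_pos"],tool()[2]["time_s"])
for az in(-50,-30,-10,10,30,38.3):
    print(az,delta([.56*np.cos(np.radians(az)),.56*np.sin(np.radians(az)),.45])[0])
```

```text
[ 0.29191185 -0.66307795  0.44994656] 0.5167
-50 [ 1.517e+02 -1.908e+02  1.000e-01]
-30 [ 3.239e+02 -2.812e+02  1.000e-01]
-10 [ 4.548e+02 -4.251e+02  2.000e-01]
10 [ 5.285e+02 -6.051e+02  3.000e-01]
30 [ 5.363e+02 -7.994e+02  5.000e-01]
38.3 [ 5.196e+02 -8.787e+02  5.000e-01]
```

{"method": "carry_out", "body": {
  "commands": [
    [25,-31,0,0,-1],
    [50,-63,0,0,-1],
    [75,-95,0,0,-1],
    [100,-127,0,0,-1],
    [126,-159,0,0,-1]
  ]
}}

```text
time_s: 0.93
eef_pos: [0.3484, -0.4667, 0.4479]
eef_rot: [-3.082, -0.606, 0.001]
wrist_force: [0.8, -0.2, 0.1]
grip_width: 0.0854
```

{"method": "carry_out", "body": {
  "commands": [
    [26,-32,0,0,-1],
    [61,-50,0,0,-1],
    [96,-68,0,0,-1],
    [131,-87,0,0,-1],
    [166,-105,0,0,-1]
  ]
}}

```text
time_s: 1.35
eef_pos: [0.4629, -0.3067, 0.4483]
eef_rot: [3.082, 0.606, -0.0]
wrist_force: [0.6, -1.0, 0.1]
grip_width: 0.0854
```

{"method": "carry_out", "body": {
  "commands": [
    [32,-17,0,0,-1],
    [60,-45,0,0,-1],
    [88,-73,0,0,-1],
    [116,-102,0,0,-1],
    [144,-130,0,0,-1]
  ]
}}

```text
time_s: 1.77
eef_pos: [0.5466, -0.1317, 0.4481]
eef_rot: [-3.082, -0.607, 0.001]
wrist_force: [1.2, -0.7, -0.9]
grip_width: 0.0856
```

{"method": "carry_out", "body": {
  "commands": [
    [19,-31,0,0,-1],
    [34,-68,0,0,-1],
    [50,-105,0,0,-1],
    [65,-142,0,0,-1],
    [80,-179,0,0,-1]
  ]
}}

```text
time_s: 2.18
eef_pos: [0.5521, 0.0641, 0.448]
eef_rot: [3.082, 0.606, -0.001]
wrist_force: [1.0, 0.2, -0.5]
grip_width: 0.0857
```

Run:
```python
from h import *
print(tool()[2]["eef_pos"],tool()[2]["time_s"])
t=st((-48.2,44,104.5));a=STAND[2]
print(delta([*t[:2],.3],(-np.sin(a),np.cos(a))))
```

```text
[0.55205711 0.06408389 0.44804343] 2.1833
(array([  39.2, -315.1,  148. ]), 'yaw -0.0')
```

{"method": "carry_out", "body": {
  "commands": [
    [5,-40,0,0,-1],
    [10,-80,0,0,-1],
    [15,-120,10,0,-1],
    [20,-160,30,0,-1],
    [25,-200,50,0,-1]
  ]
}}

```text
time_s: 2.6
eef_pos: [0.5007, 0.2529, 0.401]
eef_rot: [-3.082, -0.607, -0.002]
wrist_force: [1.4, -0.2, -0.4]
grip_width: 0.0852
```

{"method": "carry_out", "body": {
  "commands": [
    [5,-38,20,0,-1],
    [10,-76,40,0,-1],
    [14,-115,60,0,-1],
    [14,-115,90,0,-1],
    [14,-115,98,0,-1]
  ]
}}

```text
time_s: 3.02
eef_pos: [0.4679, 0.3644, 0.2988]
eef_rot: [3.079, 0.614, -0.009]
wrist_force: [0.8, -1.9, -0.4]
grip_width: 0.0854
```

Run:
```python
from h import *
for n in("top","scene"): cv2.imwrite(f"pics/{n}1.png",camera(n)[:,:,::-1])
crop("pics/top1.png","pics/t1.png",165,90,285,200,6)
crop("pics/scene1.png","pics/s1.png",165,140,275,290,4)
print(tool()[2]["eef_pos"],tool()[2]["time_s"])
t=st((-48.2,44,104.5));a=STAND[2]
print(delta(t,(-np.sin(a),np.cos(a))))
```

```text
[0.47026095 0.36165802 0.30123391] 3.1167
(array([  3. ,  -9.1, 196.7]), 'yaw -0.0')
```

View pics/t1.png

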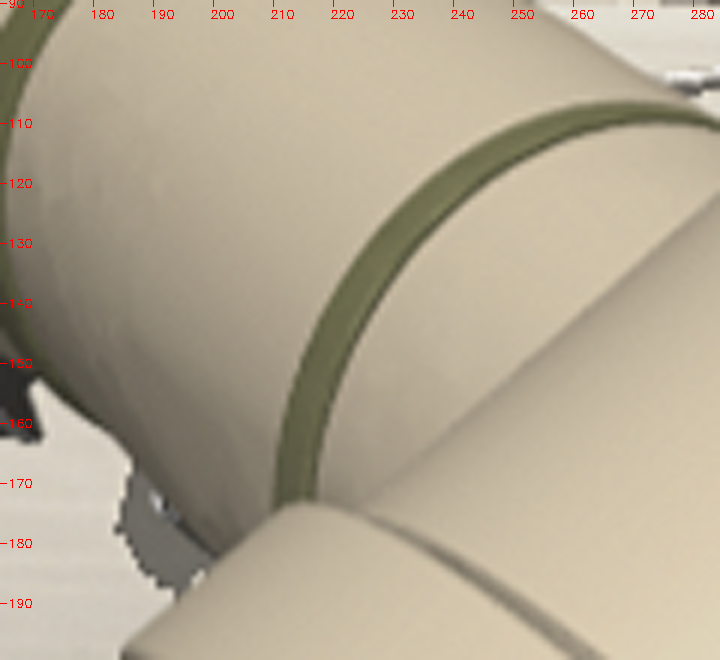

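View pics/s1.png

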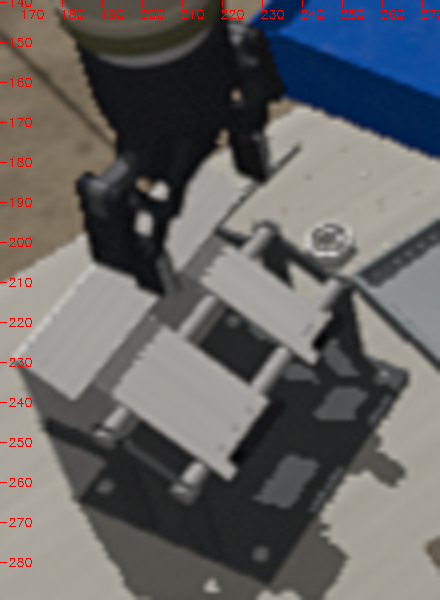

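Run:
```python
from h import *
t=st((-50,44,109));print(t,delta(t))
```

```text
[0.46724344 0.36983642 0.109     ] (array([  1.2,  -9.1, 192.2]), '')
```

{"method": "carry_out", "body": {
  "commands": [
    [0,-7,40,0,-1],
    [0,-7,80,0,-1],
    [0,-7,110,0,-1],
    [0,-7,135,0,-1],
    [0,-7,140,0,-1]
  ]
}}

```text
time_s: 3.53
eef_pos: [0.4687, 0.3668, 0.161]
eef_rot: [3.08, 0.602, -0.004]
wrist_force: [-0.5, 0.1, 1.1]
grip_width: 0.0855
```

Run:
```python
from h import *
cv2.imwrite(f"pics/scene2.png",camera("scene")[:,:,::-1])
crop("pics/scene2.png","pics/s2.png",165,170,275,290,6)
print(tool()[2]["eef_pos"],tool()[2]["time_s"])
t=st((-50,44,109));print(delta(t))
a=STAND[2];y=np.array([-np.sin(a),np.cos(a),0]);p=tool()[0]
for d in(-.0425,.0425):
  for z in (.017,.004): print(d,z,proj("scene",p+d*y+[0,0,-z]))
```

```text
[0.4688367  0.36743034 0.16202321] 3.5833
(array([-0.4, -2.9, 53. ]), '')
-0.0425 0.017 [[235.47188459 225.0026693 ]]
-0.0425 0.004 [[234.70399562 221.90560071]]
0.0425 0.017 [[216.59412587 250.50932992]]
0.0425 0.004 [[215.62013654 247.50038123]]
```

View pics/s2.png

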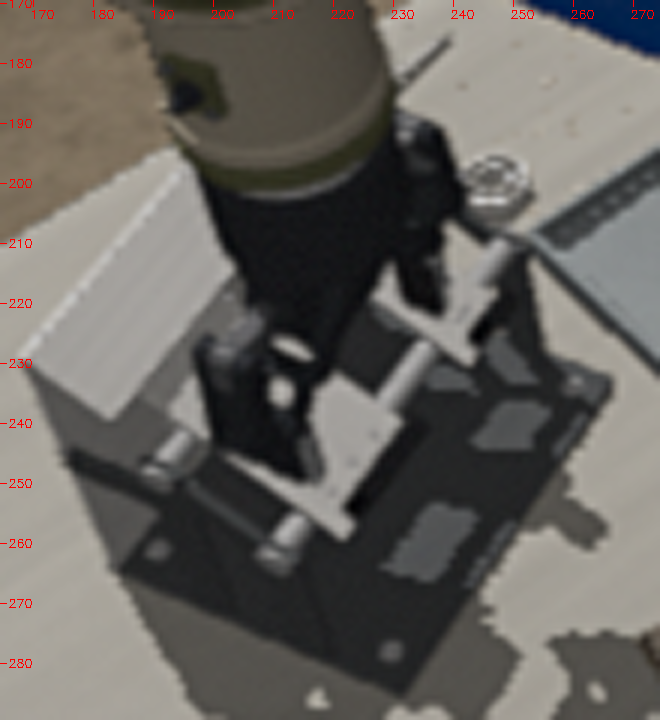

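{"method": "carry_out", "body": {
  "commands": [
    [0,-3,25,0,-1],
    [0,-3,45,0,-1],
    [0,-3,53,0,-1],
    [0,-3,53,0,-1],
    [0,-3,53,0,-1]
  ]
}}

```text
time_s: 4.0
eef_pos: [0.4681, 0.3722, 0.1119]
eef_rot: [-3.082, -0.605, -0.002]
wrist_force: [-0.2, -0.2, 0.3]
grip_width: 0.0856
```

Run:
```python
from h import *
cv2.imwrite(f"pics/scene3.png",camera("scene")[:,:,::-1])
crop("pics/scene3.png","pics/s3.png",165,170,275,290,6)
p,R,s=tool();print(s["eef_pos"],s["time_s"],s["wrist_force"])
```

```text
[0.46807849 0.37245721 0.11207584] 4.05 [-0.42748035 -0.68408853 -0.21007343]
```

View pics/s3.png

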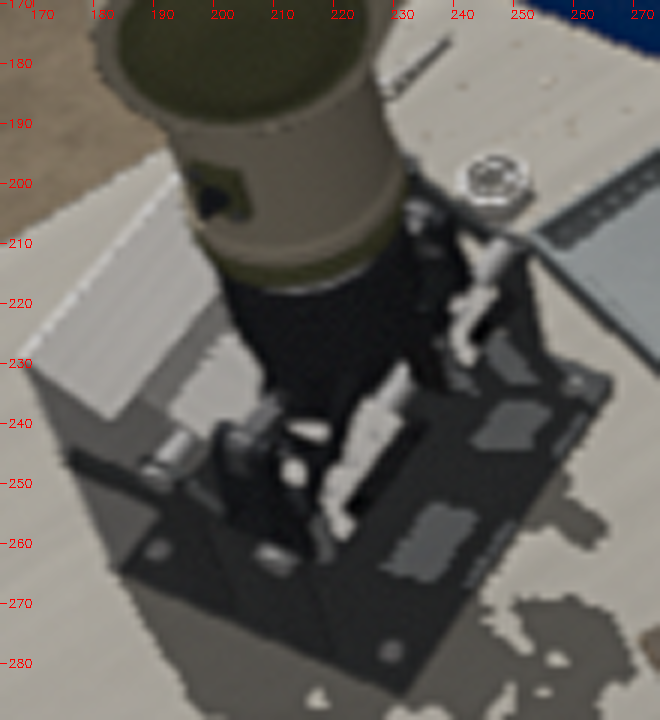

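{"method": "carry_out", "body": {
  "commands": [
    [-2,1.5,1,0,-0.5],
    [-2,1.5,1,0,0],
    [-2,1.5,1,0,0.3],
    [-2,1.5,1,0,0.6],
    [-2,1.5,1,0,1]
  ]
}}

```text
time_s: 4.47
eef_pos: [0.4659, 0.3698, 0.11]
eef_rot: [3.082, 0.606, 0.001]
wrist_force: [-1.8, -1.8, 6.8]
grip_width: 0.0422
```

{"method": "carry_out", "body": {
  "commands": [
    [0,0,0,0,1],
    [0,0,0,0,1],
    [0,0,0,0,1],
    [0,0,0,0,1]
  ]
}}

```text
time_s: 4.8
eef_pos: [0.4659, 0.3698, 0.11]
eef_rot: [3.082, 0.606, 0.001]
wrist_force: [-1.8, -2.3, 7.6]
grip_width: 0.0423
```

Run:
```python
from h import *
cv2.imwrite(f"pics/scene4.png",camera("scene")[:,:,::-1])
crop("pics/scene4.png","pics/s4.png",165,170,275,290,6)
p,R,s=tool();print(s["eef_pos"],s["time_s"],s["wrist_force"],s["grip_width"])
```

```text
[0.46594244 0.36979312 0.11005821] 4.85 [-1.38448025 -2.73919194  7.85176916] 0.042486299178987094
```

View pics/s4.png

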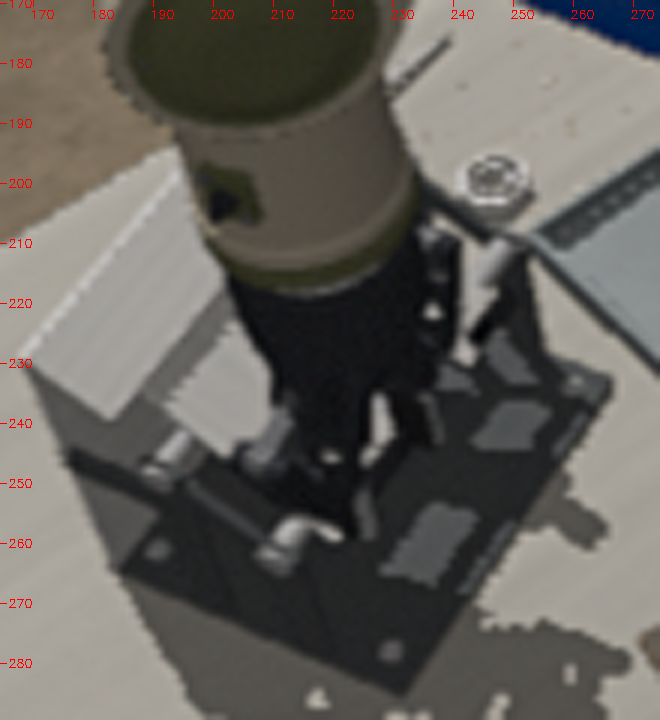

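{"method": "carry_out", "body": {
  "commands": [
    [0,0,-4,0,1],
    [0.5,0,-8,0,1],
    [1,0,-12,0,1],
    [1.5,0,-17,0,1],
    [2,0,-21,0,1]
  ]
}}

```text
time_s: 5.27
eef_pos: [0.4673, 0.3703, 0.1303]
eef_rot: [3.082, 0.606, -0.002]
wrist_force: [0.4, 0.2, -5.9]
grip_width: 0.0425
```

Run:
```python
from h import *
cv2.imwrite(f"pics/scene5.png",camera("scene")[:,:,::-1])
crop("pics/scene5.png","pics/s5.png",165,170,275,290,6)
p,R,s=tool();print(s["eef_pos"],s["time_s"],s["wrist_force"],s["wrist_torque"],s["grip_width"])
```

```text
[0.46770941 0.37058924 0.13102555] 5.3167 [ 0.98288047 -0.33819727 -4.91664026] [-0.17373833  0.4572661  -0.03827831] 0.04230470394854304
```

View pics/s5.png

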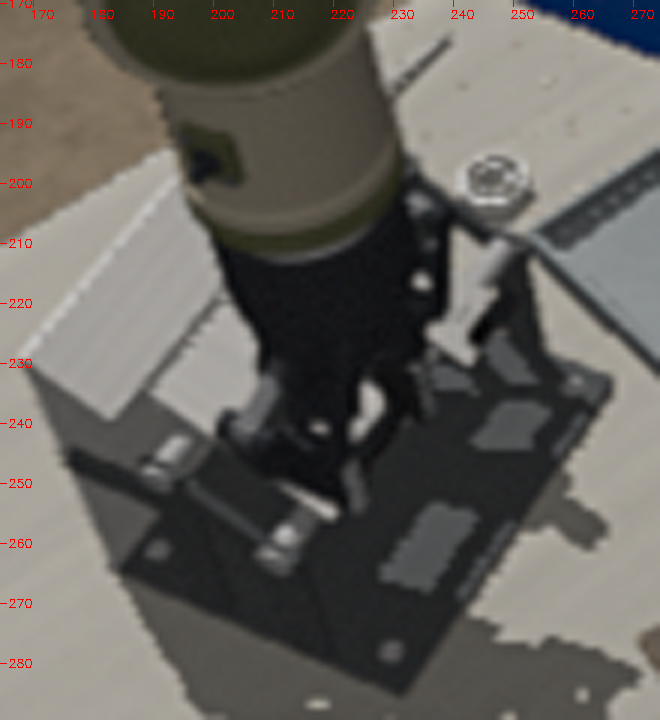

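```bash
cat > kin.py <<'E'
import numpy as np
from scipy.optimize import brentq
O=np.array([32.2,123.2]);K=np.array([46,143.])
u=lambda t:np.array([np.cos(t),np.sin(t)]);n=lambda t:np.array([-np.sin(t),np.cos(t)])
def ab(G0): t=np.pi/6;return (G0-O)@u(t),(G0-O)@n(t)
def keep(G0,G):
    gx,gz=ab(G0);return brentq(lambda t:(K-G)@n(t)+gz-4,-.6,.6)
def nib(G0,G,t):
    gx,gz=ab(G0);o=G-gx*u(t)-gz*n(t);return o+3*u(t)-10*n(t),o
E
python3 - <<'E'
from h import *;from kin import *
p0=np.array([.4659,.3698,.110]);a=STAND[2]
def tost(p): d=p[:2]-STAND[:2];return np.array([(d[0]*np.cos(a)+d[1]*np.sin(a))*1000,p[2]*1000+2]), (-d[0]*np.sin(a)+d[1]*np.cos(a))*1000
G0,y0=tost(p0);print(G0,y0,ab(G0))
G,y=tost(tool()[0]);print(G,y)
for dx,dz in [(G-G0)]+[(2,25),(3,30),(4,35),(6,40),(8,45),(9,50)]:
    try:
        t=keep(G0,G0+[dx,dz]);print(dx,dz,np.degrees(t),*nib(G0,G0+[dx,dz],t))
    except Exception as e: print(dx,dz,e)
E
```

```text
[-51.25678623 112.        ] 44.476081946686506 (np.float64(-77.87569699375662), np.float64(32.028908592827484))
[-49.28322409 133.0255536 ] 44.519703909778165
1.9735621439442355 21.025553604456377 22.987687145281704 [ 41.58372528 125.91886415] [ 34.91662585 133.95315225]
2 25 20.68159603295521 [ 41.250613   126.24276028] [ 34.91219691 134.53881244]
3 30 17.90640183178358 [ 41.62362835 126.87324899] [ 35.69431878 135.46646073]
4 35 15.018386339853123 [ 41.74732605 127.36392301] [ 36.25850789 136.24496322]
6 40 12.165442178910345 [ 42.65967131 127.95828594] [ 37.61968946 137.10151201]
8 45 9.158983026747219 [ 43.27771292 128.38028689] [ 38.72421677 137.77526814]
9 50 5.93832951298851 [ 42.53314249 128.56385924] [ 38.51466154 138.19982369]
```

{"method": "carry_out", "body": {
  "commands": [
    [1,0,-6,0,1],
    [2,0,-12,0,1],
    [3.5,0,-18,0,1],
    [5,0,-24,0,1],
    [7,0,-30,0,1]
  ]
}}

```text
time_s: 5.73
eef_pos: [0.4741, 0.3733, 0.1609]
eef_rot: [3.082, 0.607, -0.0]
wrist_force: [0.9, -0.3, -6.6]
grip_width: 0.0424
```

Run:
```python
from h import *
cv2.imwrite(f"pics/scene6.png",camera("scene")[:,:,::-1])
crop("pics/scene6.png","pics/s6.png",165,170,275,290,6)
p,R,s=tool();print(s["eef_pos"],s["time_s"],s["wrist_force"],s["wrist_torque"],s["grip_width"])
```

```text
[0.47486206 0.37382355 0.16199859] 5.7833 [-0.51901251  0.16283102 -4.4353974 ] [-0.35179515  0.62158151 -0.00675347] 0.04247078215396424
```

View pics/s6.png

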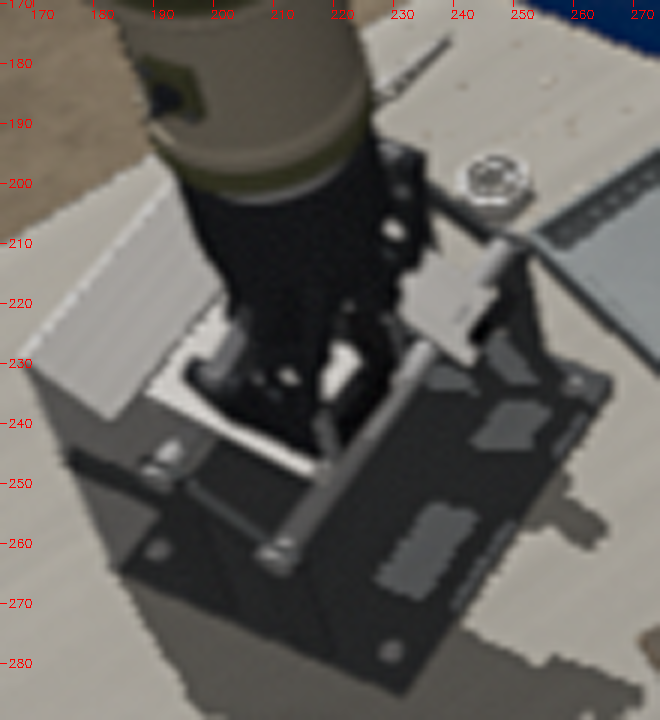

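Run:
```python
from h import *;from kin import *
G0=np.array([-51.26,112.]);a=STAND[2]
p=tool()[0];d=p[:2]-STAND[:2];G=np.array([(d[0]*np.cos(a)+d[1]*np.sin(a))*1000,p[2]*1000+2]);print(G)
t=keep(G0,G);print(np.degrees(t),*nib(G0,G,t))
for tt in (t,t+.05,t+.1,t+.15):
    o=nib(G0,G,tt)[1];f=o-84*u(tt)+4*n(tt);print(np.degrees(tt),f,proj("scene",st((f[0],74.5,f[1]))), proj("scene",st((f[0],14.5,f[1]))))
```

```text
[-41.43824116 163.99858591]
4.658406995221005 [ 42.5865736 128.675459 ] [ 38.78433385 138.39878008]
4.658406995221005 [-45.26304105 135.56350707] [[217.95737966 249.20883282]] [[231.25322547 231.22747372]]
7.523195970875122 [-43.83709942 135.4078832 ] [[217.47884601 249.0391661 ]] [[230.78371663 231.07077411]]
10.387984946529238 [-42.4051619  135.32372119] [[216.99346312 248.85253191]] [[230.30817093 230.89679704]]
13.252773922183355 [-40.97080759 135.3112314 ] [[216.50238224 248.64938994]] [[229.82771736 230.7059729 ]]
```

{"method": "carry_out", "body": {
  "commands": [
    [0,0,4,0,1],
    [0,0,8,0,1],
    [0,0,11,0,1],
    [0,0,11,0,1]
  ]
}}

```text
time_s: 6.12
eef_pos: [0.474, 0.3732, 0.1484]
eef_rot: [3.082, 0.607, -0.001]
wrist_force: [-0.4, -0.7, -1.1]
grip_width: 0.0425
```

Run:
```python
from h import *;from kin import *
cv2.imwrite(f"pics/scene7.png",camera("scene")[:,:,::-1])
crop("pics/scene7.png","pics/s7.png",165,170,275,290,6)
p,R,s=tool();print(s["eef_pos"],s["time_s"],s["wrist_force"],s["wrist_torque"],s["grip_width"])
G0=np.array([-51.26,112.]);a=STAND[2]
d=p[:2]-STAND[:2];G=np.array([(d[0]*np.cos(a)+d[1]*np.sin(a))*1000,p[2]*1000+2])
print(G,nib(G0,G,np.radians(4.7)))
```

```text
[0.47396986 0.37333151 0.14866394] 6.1667 [-0.44918702  0.43739941 -1.20148215] [-0.01733626  0.04972492 -0.00272489] 0.042222814397451944
[-42.45042356 150.6639371 ] (array([ 41.60001135, 115.40181604]), array([ 37.7907141 , 125.12237438]))
```

View pics/s7.png

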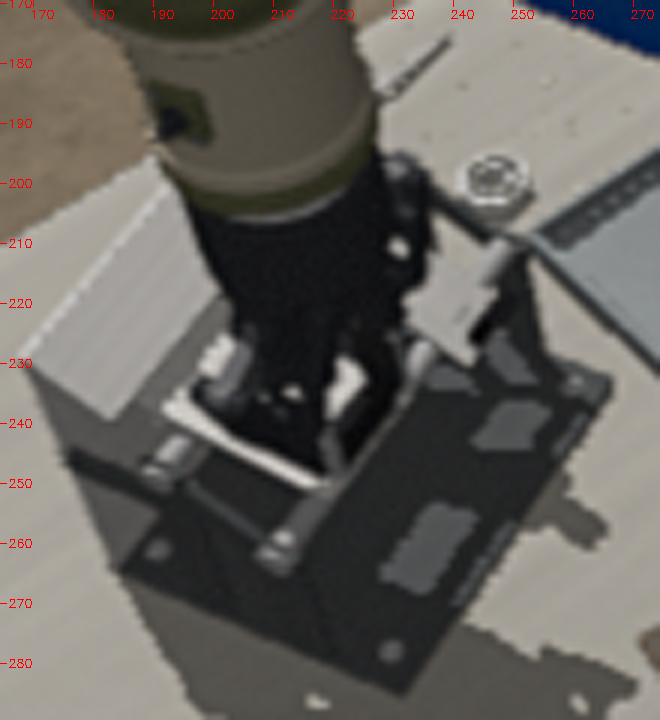

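Run:
```python
from h import *;from kin import *
G0=np.array([-51.26,112.]);G=np.array([-42.45,150.66])
for dg in(0,4.7,10,15):
    t=np.radians(dg);o=nib(G0,G,t)[1];h=o+34*u(t)+4*n(t);f=o-84*u(t)+4*n(t)
    print(dg,nib(G0,G,t)[0],proj("scene",st((h[0],74.5,h[1]))),proj("scene",st((f[0],74.5,f[1]))))
```

```text
0 [ 38.4284802  108.62948452] [[180.81855793 236.12224977]] [[220.01435452 252.59941368]]
4.7 [ 41.60043491 115.39787894] [[179.3159456  233.73488956]] [[219.25254503 252.35801303]]
10 [ 44.49827677 123.31242319] [[177.8863241  231.10054212]] [[218.36841144 252.03073035]]
15 [ 46.5509107  130.99453062] [[176.80941111 228.69012181]] [[217.51618224 251.6708715 ]]
```

{"method": "carry_out", "body": {
  "commands": [
    [0,0,-5,0,1],
    [0,0,-9,0,1],
    [0,0,-9,0,1],
    [-5,0,-9,0,1],
    [-12,0,-9,0,1]
  ]
}}

```text
time_s: 6.58
eef_pos: [0.4631, 0.3687, 0.1584]
eef_rot: [-3.082, -0.606, -0.001]
wrist_force: [-0.4, 0.3, -2.7]
grip_width: 0.0426
```

Run:
```python
from h import *;from kin import *
p,R,s=tool();print(s["eef_pos"],s["time_s"],s["wrist_force"],s["wrist_torque"],s["grip_width"])
G0=np.array([-51.26,112.]);a=STAND[2]
d=p[:2]-STAND[:2];G=np.array([(d[0]*np.cos(a)+d[1]*np.sin(a))*1000,p[2]*1000+2])
print(G,nib(G0,G,np.radians(4.7)))
```

```text
[0.46310178 0.36874229 0.15835316] 6.5833 [-0.37345216  0.31567366 -2.66233056] [ 0.00877023  0.01983043 -0.04243337] 0.04263424593037983
[-54.24708565 160.35315861] (array([ 29.80334926, 125.09103755]), array([ 25.99405201, 134.81159589]))
```

{"method": "carry_out", "body": {
  "commands": [
    [-8,0,0,0,1],
    [-18,0,0,0,1],
    [-30,0,0,0,1],
    [-45,0,-3,0,1],
    [-60,0,-8,0,1]
  ]
}}

```text
time_s: 7.0
eef_pos: [0.4057, 0.3452, 0.1659]
eef_rot: [3.082, 0.607, -0.002]
wrist_force: [1.0, -0.0, -0.9]
grip_width: 0.042
```

{"method": "carry_out", "body": {
  "commands": [
    [-20,0,-20,0,1],
    [-40,0,-40,0,1],
    [-60,0,-60,0,1],
    [-70,0,-80,0,1],
    [-70,0,-80,0,1]
  ]
}}

```text
time_s: 7.42
eef_pos: [0.3405, 0.3191, 0.2492]
eef_rot: [-3.081, -0.609, -0.005]
wrist_force: [-0.1, 0.2, -1.4]
grip_width: 0.0429
```

Run:
```python
from h import *
for n in("scene","top"):cv2.imwrite(f"pics/{n}8.png",camera(n)[:,:,::-1])
crop("pics/scene8.png","pics/s8.png",165,150,350,290,4.2)
crop("pics/top8.png","pics/t8.png",165,90,350,270,4)
p,R,s=tool();print(s["eef_pos"],s["time_s"],s["wrist_force"],s["wrist_torque"],s["grip_width"])
```

```text
[0.34248637 0.31933953 0.24676044] 7.5167 [ 1.16649717 -0.20871708 -1.54725253] [ 0.03524027  0.07363794 -0.0130024 ] 0.04193781553739324
```

View pics/s8.png

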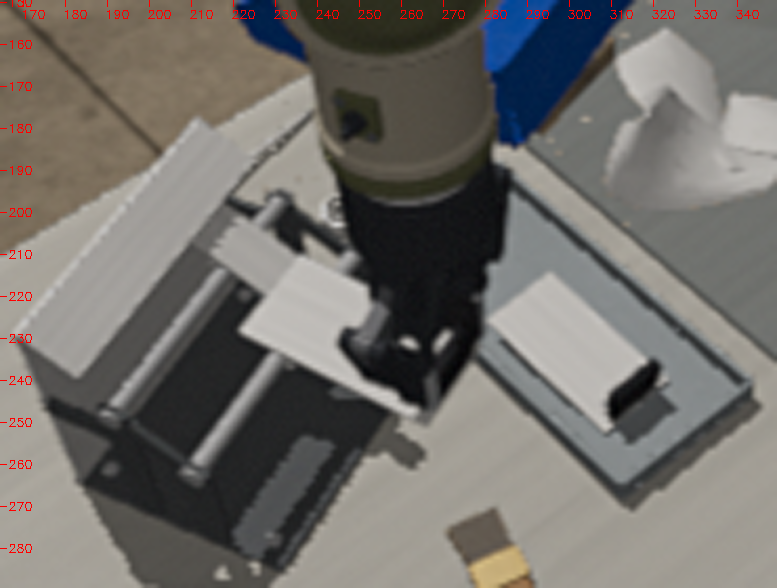

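View pics/t8.png

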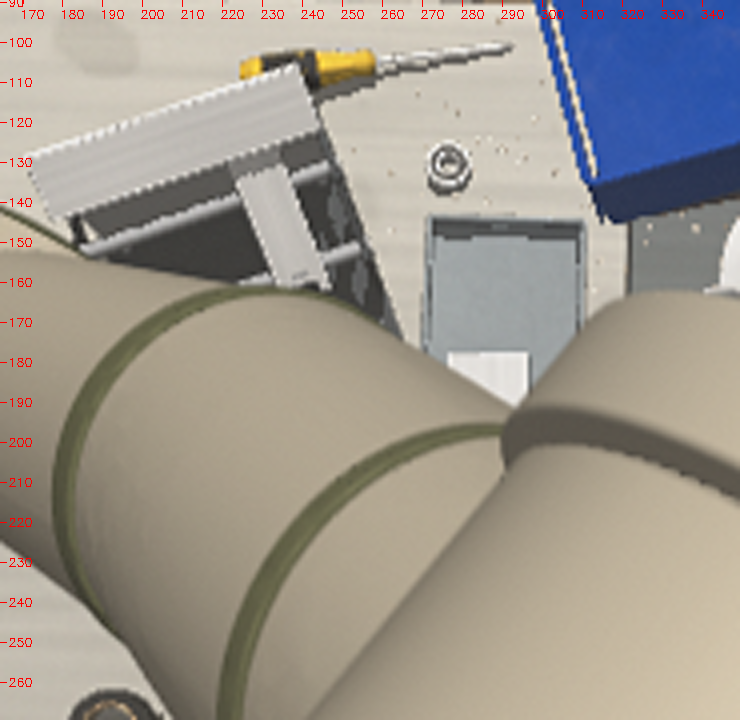

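Run:
```python
from h import *;from kin import *
crop("pics/scene8.png","pics/s8b.png",212,200,275,260,11)
G0=np.array([-51.26,112.]);a=STAND[2]
p=tool()[0];d=p[:2]-STAND[:2];G=np.array([(d[0]*np.cos(a)+d[1]*np.sin(a))*1000,p[2]*1000+2])
yy=-d[0]*np.sin(a)+d[1]*np.cos(a);yy*=1000;print(yy)
for dg in(-5,0,5,10):
    t=np.radians(dg);o=nib(G0,G,t)[1];h=o+34*u(t)+4*n(t);f=o-84*u(t)+4*n(t)
    print(dg,*[proj("scene",st((q[0],yy+s,q[1])))[0].round(1) for q in(h,f) for s in(30,-30)])
```

```text
44.61962904795874
-5 [223.2 235.6] [237.1 217. ] [267.1 251.2] [280.1 231.3]
0 [221.4 232.8] [235.5 214.1] [266.2 251. ] [279.2 231.1]
5 [219.9 229.9] [234.1 211.3] [265.3 250.7] [278.3 230.9]
10 [218.7 227.1] [233.1 208.4] [264.3 250.3] [277.3 230.6]
```

View pics/s8b.png

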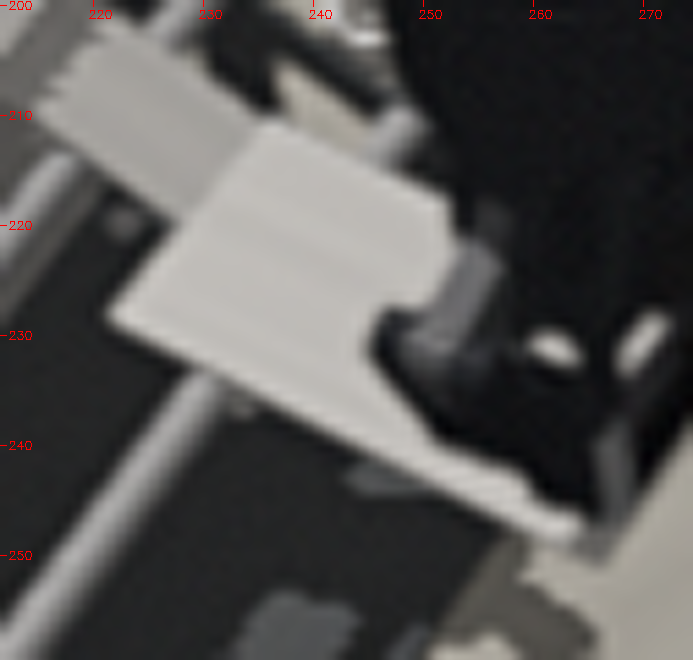

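```bash
cat >> h.py <<'E'
def Gs():
    p=tool()[0];a=STAND[2];d=p[:2]-STAND[:2]
    return np.array([(d[0]*np.cos(a)+d[1]*np.sin(a)),-d[0]*np.sin(a)+d[1]*np.cos(a),p[2]+.002])*1000
E
python3 -c "
from h import *
print(Gs())"
```

```text
[-184.58781424   44.61962905  248.76043722]
```

{"method": "carry_out", "body": {
  "commands": [
    [20,0,30,0,1],
    [40,0,60,0,1],
    [55,0,80,0,1],
    [65,0,88,0,1],
    [75,0,89,0,1]
  ]
}}

```text
time_s: 7.93
eef_pos: [0.4118, 0.3473, 0.1544]
eef_rot: [3.08, 0.606, -0.007]
wrist_force: [-0.2, -0.1, -1.1]
grip_width: 0.0424
```

{"method": "carry_out", "body": {
  "commands": [
    [10,0,0,0,1],
    [20,0,0,0,1],
    [20,0,0,0,1]
  ]
}}

```text
time_s: 8.18
eef_pos: [0.4329, 0.3567, 0.1583]
eef_rot: [-3.081, -0.605, -0.004]
wrist_force: [1.3, 0.6, -0.8]
grip_width: 0.0424
```

```bash
python3 -c "
from h import *
print(Gs(),tool()[2]['time_s'],tool()[2]['wrist_force'])
cv2.imwrite('pics/scene9.png',camera('scene')[:,:,::-1])
crop('pics/scene9.png','pics/s9.png',165,170,275,290,6)
"
```

```text
[-86.75222157  44.85549857 160.34912361] 8.1833 [ 1.33528956  0.61622967 -0.84367385]
```

View pics/s9.png

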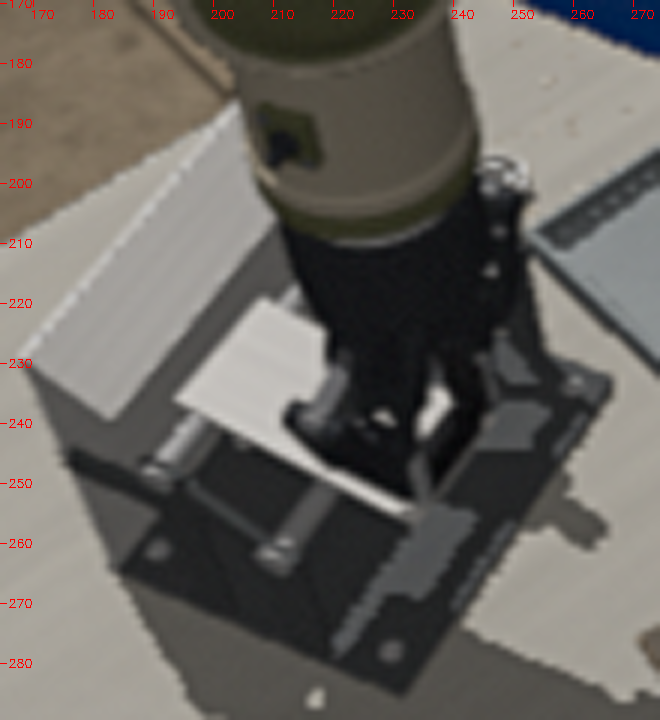

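{"method": "carry_out", "body": {
  "commands": [
    [8,0,1,0,1],
    [16,0,1,0,1],
    [24,0,1,0,1],
    [27,0,1,0,1],
    [27,0,1,0,1]
  ]
}}

```text
time_s: 8.65
eef_pos: [0.4566, 0.3661, 0.1563]
eef_rot: [-3.082, -0.605, -0.001]
wrist_force: [0.3, 0.3, -1.7]
grip_width: 0.0426
```

```bash
python3 -c "
from h import *
print(Gs(),tool()[2]['time_s'],tool()[2]['wrist_force'],tool()[2]['wrist_torque'])
"
```

```text
[-61.24472797  44.6019245  158.27102734] 8.65 [ 0.25554759  0.34133812 -1.68403451] [-0.06544045  0.02740911 -0.0044653 ]
```

{"method": "carry_out", "body": {
  "commands": [
    [1,0,-5,0,1],
    [2,0,-10,0,1],
    [4,0,-15,0,1],
    [5,0,-20,0,1],
    [7,0,-25,0,1]
  ]
}}

```text
time_s: 9.07
eef_pos: [0.4619, 0.3681, 0.1817]
eef_rot: [3.082, 0.607, -0.001]
wrist_force: [0.2, 1.1, -5.0]
grip_width: 0.0422
```

```bash
python3 -c "
from h import *
print(Gs(),tool()[2]['time_s'],tool()[2]['wrist_force'],tool()[2]['wrist_torque'])
"
```

```text
[-55.6052271   44.42445527 183.7084018 ] 9.0667 [ 0.22691128  1.12342009 -4.96048302] [0.08158259 0.43614665 0.16207409]
```

{"method": "carry_out", "body": {
  "commands": [
    [0,0,4,0,1],
    [0,0,7,0,1],
    [-10,0,7,0,1],
    [-25,0,7,0,1],
    [-45,0,7,0,1]
  ]
}}

```text
time_s: 9.48
eef_pos: [0.4201, 0.3514, 0.1739]
eef_rot: [-3.082, -0.606, -0.0]
wrist_force: [-0.6, 0.4, -2.0]
grip_width: 0.0425
```

{"method": "carry_out", "body": {
  "commands": [
    [-20,0,-10,0,1],
    [-45,0,-30,0,1],
    [-70,0,-55,0,1],
    [-85,0,-65,0,1],
    [-85,0,-65,0,1]
  ]
}}

```text
time_s: 9.9
eef_pos: [0.3388, 0.3183, 0.2412]
eef_rot: [-3.081, -0.61, -0.003]
wrist_force: [-0.1, -0.7, -2.1]
grip_width: 0.0423
```

Run:
```python
from h import *;from kin import *
cv2.imwrite('pics/scene10.png',camera('scene')[:,:,::-1])
crop('pics/scene10.png','pics/s10.png',205,195,285,260,9)
g=Gs();print(g,tool()[2]['time_s'],tool()[2]['wrist_force'])
G0=np.array([-51.26,112.]);G=g[[0,2]];yy=g[1]
for dg in(-10,-5,0,5):
    t=np.radians(dg);o=nib(G0,G,t)[1];h=o+34*u(t)+4*n(t);f=o-84*u(t)+4*n(t)
    print(dg,*[proj("scene",st((q[0],yy+s,q[1])))[0].round(1) for q in(h,f) for s in(30,-30)])
```

```text
[-186.60703476   44.88515181  242.35952254] 9.95 [ 0.09381579  0.33801705 -1.13474477]
-10 [226.3 240.5] [240.  221.9] [269.  253.4] [281.9 233.5]
-5 [224.3 237.6] [238.2 219. ] [268.1 253.2] [281.  233.4]
0 [222.6 234.8] [236.6 216.1] [267.2 253. ] [280.1 233.2]
5 [221.1 232. ] [235.2 213.3] [266.3 252.7] [279.2 232.9]
```

View pics/s10.png

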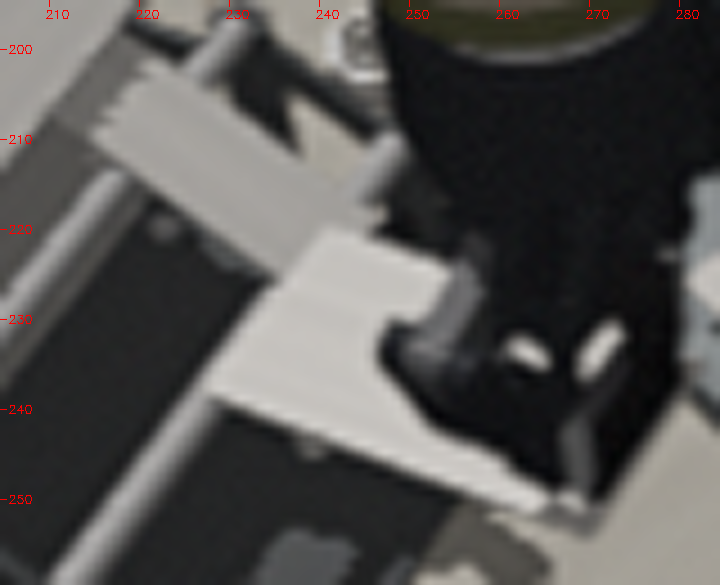

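Run:
```python
from h import *
b=np.radians(2.6)
print(delta([.467,.167,.25],(-np.sin(b),np.cos(b))))
```

```text
(array([ 59.3, 188.5,  -9.5]), 'yaw 19.8')
```

{"method": "carry_out", "body": {
  "commands": [
    [0,30,-10,4,1],
    [5,65,-10,8,1],
    [15,100,-10,12,1],
    [28,130,-10,16,1],
    [42,160,-10,19.8,1]
  ]
}}

```text
time_s: 10.37
eef_pos: [0.4423, 0.1852, 0.2486]
eef_rot: [3.14, 0.062, -0.0]
wrist_force: [0.2, 1.8, -1.7]
grip_width: 0.0427
```

Run:
```python
from h import *
b=np.radians(2.6)
print(delta([.467,.167,.16],(-np.sin(b),np.cos(b))),tool()[0])
```

```text
(array([23.9, 19.1, 88.6]), 'yaw -0.4') [0.44234073 0.1852006  0.24859361]
```

{"method": "carry_out", "body": {
  "commands": [
    [12,10,10,0,1],
    [24,18,40,0,1],
    [24,18,75,0,1],
    [24,18,100,0,1],
    [24,18,110,0,1]
  ]
}}

```text
time_s: 10.78
eef_pos: [0.4647, 0.1694, 0.1353]
eef_rot: [3.139, 0.069, -0.008]
wrist_force: [-1.4, 0.1, -0.8]
grip_width: 0.0421
```

{"method": "carry_out", "body": {
  "commands": [
    [0,0,0,0,1],
    [0,0,0,0,1]
  ]
}}

```text
time_s: 10.95
eef_pos: [0.4659, 0.1705, 0.1389]
eef_rot: [3.141, 0.069, -0.002]
wrist_force: [0.1, 0.2, -1.7]
grip_width: 0.0425
```

Run:
```python
from h import *
for n in("scene","top"):cv2.imwrite(f"pics/{n}11.png",camera(n)[:,:,::-1])
crop('pics/scene11.png','pics/s11.png',240,175,350,275,7)
crop('pics/top11.png','pics/t11.png',255,130,345,240,6)
b=np.radians(2.6)
print(delta([.467,.167,.0544],(-np.sin(b),np.cos(b))),tool()[0],tool()[2]["time_s"])
```

```text
(array([ 0.1,  3.8, 85.9]), 'yaw -0.1') [0.46659929 0.17069755 0.14025946] 11.05
```

View pics/s11.png

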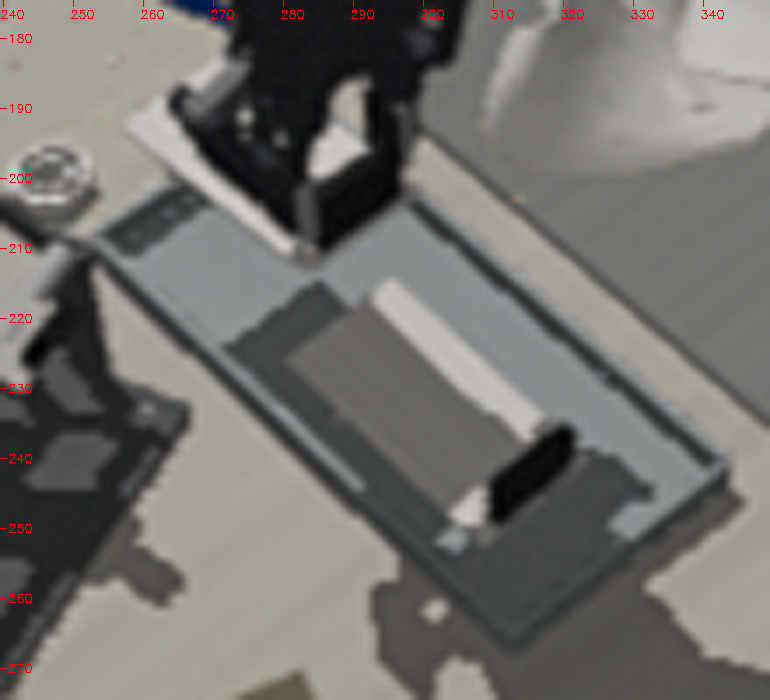

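View pics/t11.png

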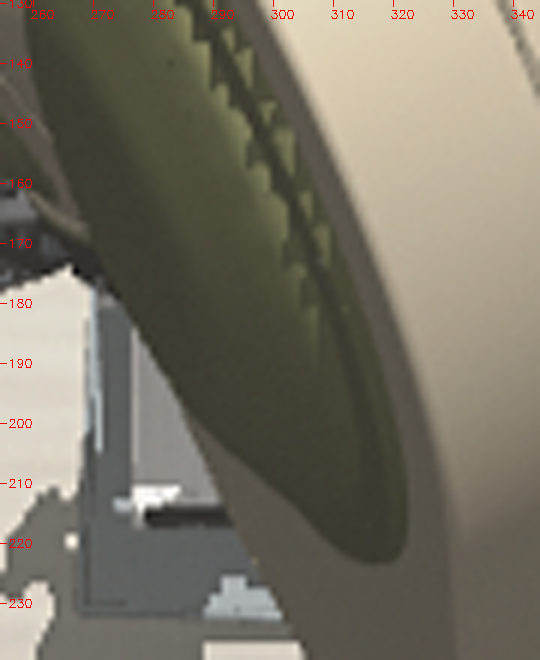

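Run:
```python
from h import *
p,R,s=tool();x=R[:,0];y=-R[:,1];G=p+[0,0,.002]
f=G-.0108*x-[0,0,.0307-.004]
hd=f+.118*.989*x-[0,0,.118*.148]
print(proj("scene",np.array([f+.03*y,f-.03*y,hd+.03*y,hd-.03*y])).round(1))
```

```text
[[283.  212.3]
 [299.4 200.1]
 [255.8 193.2]
 [271.9 182.1]]
```

{"method": "carry_out", "body": {
  "commands": [
    [0,3.5,20,0,1],
    [0,3.5,40,0,1],
    [0,3.5,55,0,1],
    [0,3.5,65,0,1],
    [0,3.5,68,0,1]
  ]
}}

```text
time_s: 11.47
eef_pos: [0.4666, 0.1669, 0.0713]
eef_rot: [-3.14, -0.068, -0.001]
wrist_force: [0.5, 0.2, -2.1]
grip_width: 0.0426
```

{"method": "carry_out", "body": {
  "commands": [
    [0,0,0,0,1],
    [0,0,0,0,1]
  ]
}}

```text
time_s: 11.63
eef_pos: [0.4668, 0.1669, 0.0723]
eef_rot: [-3.14, -0.068, -0.002]
wrist_force: [0.1, -0.6, -1.3]
grip_width: 0.0424
```

Run:
```python
from h import *
for n in("scene",):cv2.imwrite(f"pics/{n}12.png",camera(n)[:,:,::-1])
crop('pics/scene12.png','pics/s12.png',240,175,350,275,7)
b=np.radians(2.6)
print(delta([.467,.167,.0544],(-np.sin(b),np.cos(b))),tool()[0],tool()[2]["time_s"],tool()[2]["wrist_force"])
```

```text
(array([ 0.1, -0.1, 18. ]), 'yaw -0.1') [0.46683124 0.16686534 0.07238091] 11.6833 [ 0.22499692  0.69348291 -1.3925964 ]
```

View pics/s12.png

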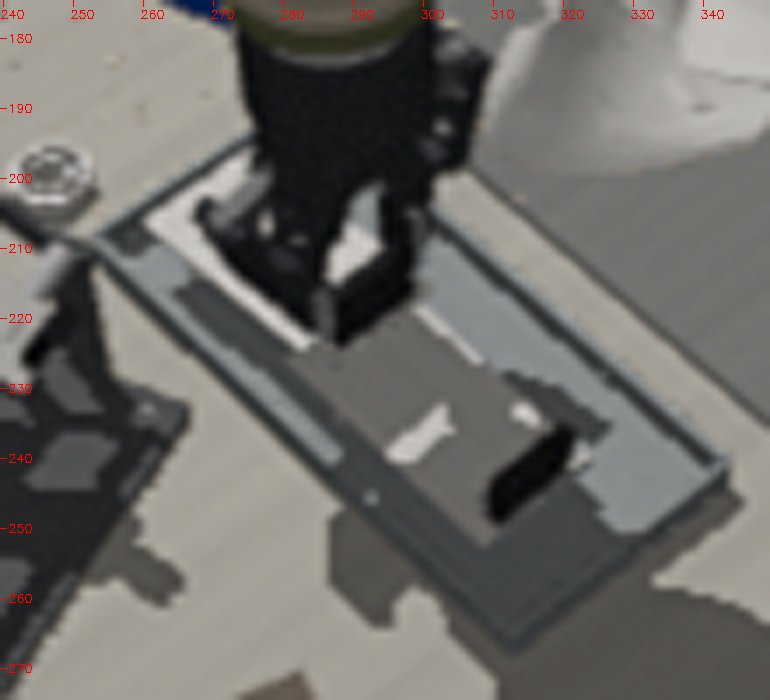

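{"method": "carry_out", "body": {
  "commands": [
    [0,0,5,0,1],
    [0,0,9,0,1],
    [0,0,12,0,1],
    [0,0,13,0,1],
    [0,0,13,0,1]
  ]
}}

```text
time_s: 12.1
eef_pos: [0.466, 0.1665, 0.0578]
eef_rot: [3.141, 0.068, -0.001]
wrist_force: [0.7, -0.3, -2.4]
grip_width: 0.0424
```

{"method": "carry_out", "body": {
  "commands": [
    [0,0,1,0,1],
    [0,0,2,0,1],
    [0,0,2,0,1]
  ]
}}

```text
time_s: 12.35
eef_pos: [0.4661, 0.1665, 0.0561]
eef_rot: [3.141, 0.068, -0.0]
wrist_force: [-0.1, 0.5, -1.6]
grip_width: 0.0423
```

{"method": "carry_out", "body": {
  "commands": [
    [0,0,1,0,1],
    [0,0,2,0,1],
    [0,0,2,0,1]
  ]
}}

```text
time_s: 12.6
eef_pos: [0.4661, 0.1665, 0.0541]
eef_rot: [3.141, 0.068, -0.0]
wrist_force: [-0.5, -0.6, -1.1]
grip_width: 0.0423
```

{"method": "carry_out", "body": {
  "commands": [
    [0,0,1,0,1],
    [0,0,2,0,1],
    [0,0,2,0,1]
  ]
}}

```text
time_s: 12.85
eef_pos: [0.4664, 0.1666, 0.0522]
eef_rot: [-3.141, -0.067, -0.001]
wrist_force: [1.1, -1.1, 0.7]
grip_width: 0.0425
```

Run:
```python
from h import *
for n in("scene",):cv2.imwrite(f"pics/{n}13.png",camera(n)[:,:,::-1])
crop('pics/scene13.png','pics/s13.png',240,175,350,275,7)
p,R,s=tool();print(p,s["time_s"],s["wrist_force"],s["wrist_torque"])
x=R[:,0];y=-R[:,1];G=p+[0,0,.002]
f=G-.0108*x-[0,0,.0307-.004]
hd=f+.118*.989*x-[0,0,.118*.148]
print(proj("scene",np.array([f+.03*y,f-.03*y,hd+.03*y,hd-.03*y])).round(1))
```

```text
[0.46640055 0.1665748  0.05221725] 12.9 [0.45515335 0.02932035 0.55623416] [-0.05566471 -0.15390358  0.00455343]
[[286.3 230.9]
 [301.8 218.9]
 [260.4 211.9]
 [275.6 200.9]]
```

View pics/s13.png

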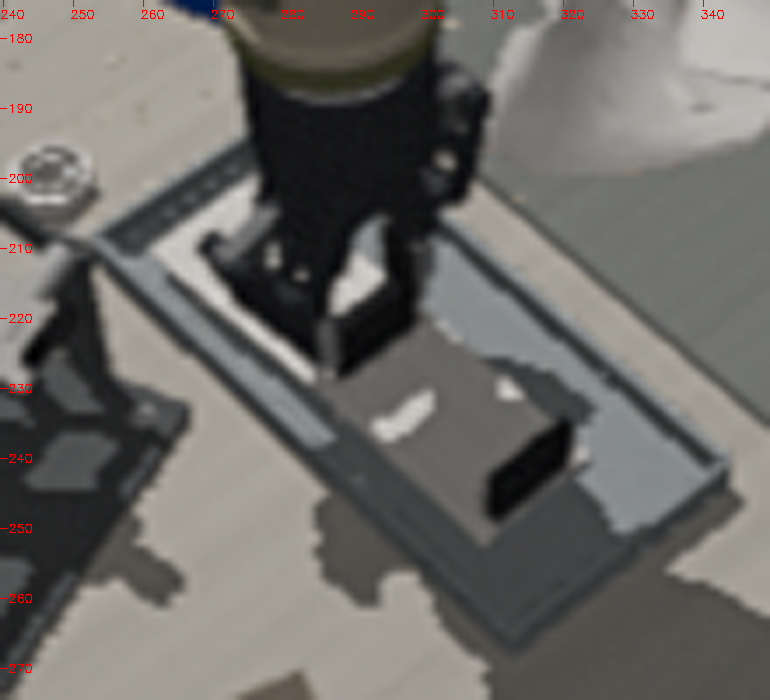

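Run:
```python
from h import *
bt=np.array([.45324,.1663]);b=np.radians(2.7);c,s=np.cos(b),np.sin(b)
for uv in((284.5,229.5),(286.3,230.9)):
    q=ray("scene",uv,.0297);d=q[:2]-bt;print(q,(c*d[0]+s*d[1])*1000,(-s*d[0]+c*d[1])*1000)
p=tool()[0];d=p[:2]-bt;print((c*d[0]+s*d[1])*1000-10.8,(-s*d[0]+c*d[1])*1000)
```

```text
[0.46016691 0.19780437 0.0297    ] 8.403279023155413 31.143095749698972
[0.45293889 0.19717891 0.0297    ] 1.1538192970039964 30.858817859742057
2.358888572800895 -0.34545315542963634
```

{"method": "carry_out", "body": {
  "commands": [
    [0,0,0,0,0.2],
    [0,0,0,0,0.0],
    [0,0,0,0,-0.1],
    [0,0,0,0,-0.2],
    [0,0,0,0,-0.4]
  ]
}}

```text
time_s: 13.32
eef_pos: [0.466, 0.1665, 0.0522]
eef_rot: [3.141, 0.068, -0.0]
wrist_force: [0.3, -0.5, 0.7]
grip_width: 0.0595
```

{"method": "carry_out", "body": {
  "commands": [
    [0,0,0,0,-0.5],
    [0,0,0,0,-0.5],
    [0,0,0,0,-0.5]
  ]
}}

```text
time_s: 13.57
eef_pos: [0.4661, 0.1665, 0.0522]
eef_rot: [3.141, 0.068, -0.0]
wrist_force: [0.9, -0.3, -0.3]
grip_width: 0.064
```

Run:
```python
from h import *
for n in("scene",):cv2.imwrite(f"pics/{n}14.png",camera(n)[:,:,::-1])
crop('pics/scene14.png','pics/s14.png',240,175,350,275,7)
p,R,s=tool();print(p,s["time_s"],s["wrist_force"],s["grip_width"])
```

```text
[0.4661399  0.16651097 0.05221762] 13.6167 [-0.11155392  0.79276604  0.43615455] 0.06373488420043448
```

View pics/s14.png

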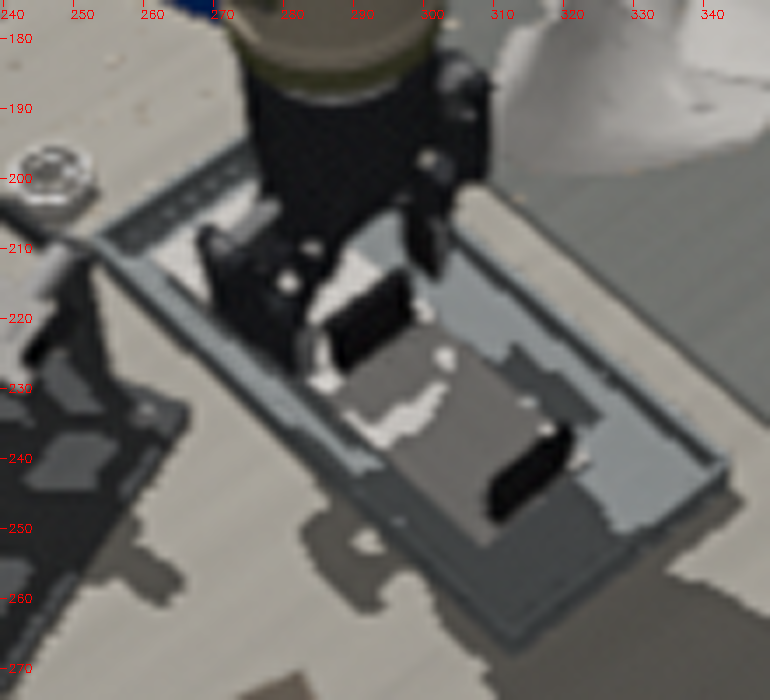

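Released cleanly, and the blade is resting: its tab is at (291,220) and its foot corner at about (285,230). Next I'll retreat straight up, then back away for a clear view.

{"method": "carry_out", "body": {
  "commands": [
    [0,0,-15,0,-0.5],
    [0,0,-45,0,-0.5],
    [0,0,-85,0,-0.5],
    [0,0,-125,0,-0.5],
    [0,0,-165,0,-0.5]
  ]
}}

```text
time_s: 14.03
eef_pos: [0.4655, 0.1663, 0.2189]
eef_rot: [3.141, 0.068, -0.002]
wrist_force: [1.7, 0.7, 0.4]
grip_width: 0.0637
```

{"method": "carry_out", "body": {
  "commands": [
    [0,40,-40,0,-0.5],
    [0,80,-80,0,-0.5],
    [0,120,-100,0,-0.5],
    [0,160,-100,0,-0.5],
    [0,200,-100,0,-0.5]
  ]
}}

```text
time_s: 14.45
eef_pos: [0.4741, -0.0097, 0.3171]
eef_rot: [3.141, 0.069, 0.006]
wrist_force: [1.2, -0.8, -0.3]
grip_width: 0.0638
```

{"method": "carry_out", "body": {
  "commands": [
    [10,40,0,0,-0.5],
    [20,80,0,0,-0.5],
    [20,120,0,0,-0.5],
    [20,120,0,0,-0.5],
    [20,120,0,0,-0.5]
  ]
}}

```text
time_s: 14.87
eef_pos: [0.4983, -0.13, 0.3142]
eef_rot: [3.141, 0.06, -0.001]
wrist_force: [-0.6, 0.3, 0.5]
grip_width: 0.0644
```

Run:
```python
from h import *
for n in("scene","top"):cv2.imwrite(f"pics/{n}15.png",camera(n)[:,:,::-1])
crop('pics/scene15.png','pics/s15.png',170,175,350,290,4.4)
crop('pics/top15.png','pics/t15.png',170,95,325,240,4.8)
p,R,s=tool();print(p,s["time_s"],s["wrist_force"],s["qvel"].round(3))
```

```text
[ 0.49854212 -0.12680637  0.31440611] 14.9667 [-0.78481976  0.55256542 -0.33472788] [-0.022 -0.005 -0.011  0.002 -0.002 -0.003  0.001]
```

View pics/s15.png

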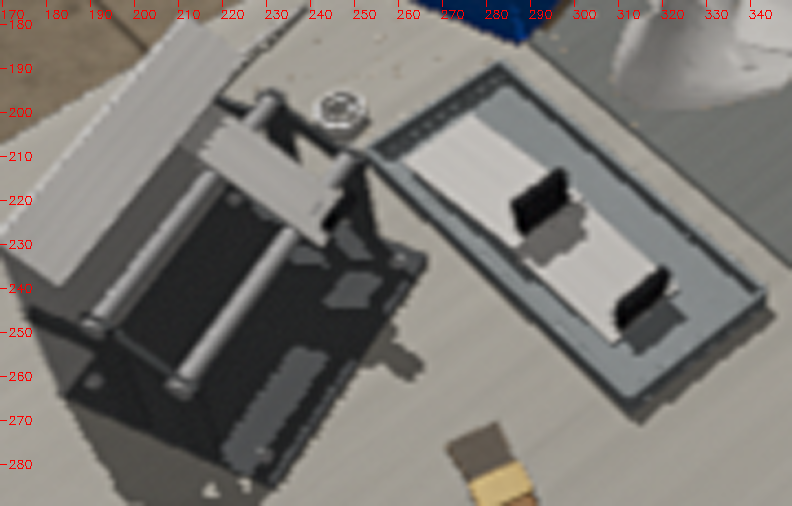

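View pics/t15.png

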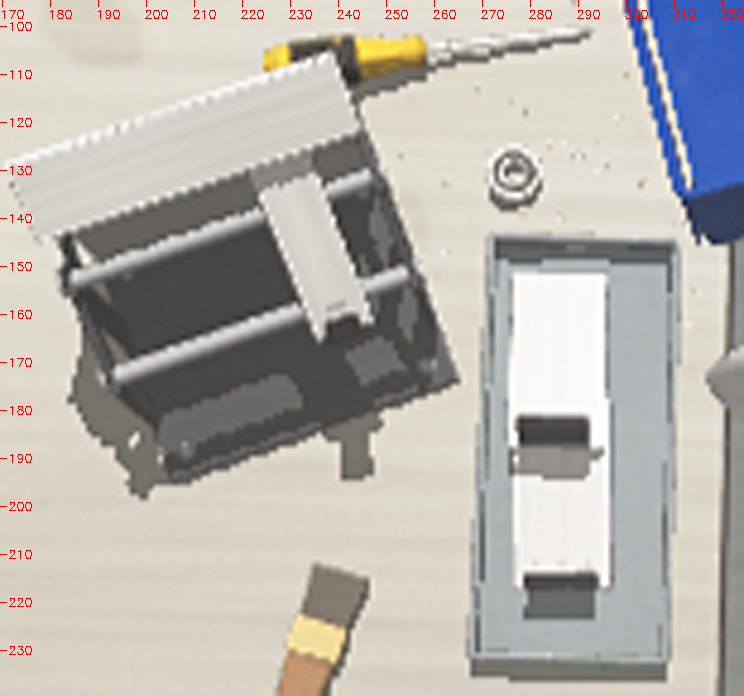

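Run:
```python
from h import *
im0=cv2.imread("pics/top0.png");im=cv2.imread("pics/top15.png")
for n,a in(("before",im0),("after",im)):
    m=(a[140:236,268:308].min(2)>205).astype(np.uint8)
    r=np.where(m.sum(1)>8)[0]+140;print(n,r.min(),r.max())
    for y in (152,158,170,180,195,205,210): 
        c=np.where(m[y-140])[0]; print(y,(c.min()+268,c.max()+268) if len(c) else None,end=" ")
    print()
d=cv2.absdiff(im0,im)[115:170,220:250].mean();print("narrow diff",d)
bt=np.array([.45324,.1663]);b=np.radians(2.7);c,s=np.cos(b),np.sin(b)
for uv,z in(((274.5,188.5),.0297),((293.5,188.5),.0297),((274.5,151.5),.012),((294,151.5),.012)):
    q=ray("top",uv,z);e=q[:2]-bt;print(q.round(4),(c*e[0]+s*e[1])*1000,(-s*e[0]+c*e[1])*1000)
```

```text
before 178 213
152 None 158 None 170 None 180 (np.int64(277), np.int64(296)) 195 (np.int64(277), np.int64(296)) 205 (np.int64(277), np.int64(296)) 210 (np.int64(278), np.int64(296)) 
after 140 213
152 (np.int64(277), np.int64(295)) 158 (np.int64(268), np.int64(295)) 170 (np.int64(276), np.int64(295)) 180 (np.int64(276), np.int64(296)) 195 (np.int64(277), np.int64(296)) 205 (np.int64(277), np.int64(296)) 210 (np.int64(277), np.int64(296)) 
narrow diff 13.046060606060607
[0.4491 0.1979 0.0297] -2.6695778018347656 31.79512290081396
[0.4508 0.1421 0.0297] -3.5844066018540475 -24.077142760407753
[0.5686 0.2052 0.012 ] 117.03213256701065 33.47307460844174
[0.5705 0.1458 0.012 ] 116.15376802809199 -25.973102254063726
```

```bash
python3 -c "
from cell import *
print(hand_in())"
```

```text
the job is handed in; nothing more can be done
None
```

The wide blade is off the stand and lying in the tray as the next shingle, and I handed the job in at about 15 s of the 48 s. No verdict came back, so the figures below are my own measurements.

**What I did:**
- **Tilt:** I gripped the tab across its width and lifted it, so the keeper rail turned the blade about the grip to about 5° from level.
- **Nib during the tilt:** the grip was stiff, so lifting also raised the nib to about z=128 mm, above the bar's top. I lowered it again behind the bar to about 115 mm with the head clear of the keeper. That is the state step 1 asks for.
- **Draw-out:** I lifted the nib over the bar and drew the blade out level, with no contact force.
- **Extra step:** I went back once to press the head lightly under the keeper's front edge. This set the blade about 9° head-down, so the nib would reach the tray floor while still held.
- **Placing:** I turned the blade into line and lowered it until the wrist force showed contact. I opened the fingers slowly and moved the arm clear.

**Last checks:**
- **Lap:** the foot's x in the tray blade's frame came out at −3 mm from the final top view, +2 mm from the TCP, and +8 mm from the scene view before release. These disagree by about 11 mm but are all within −13 to +21 mm.
- **Sideways offset:** 0 to 4 mm.
- **Alignment:** the edges line up within about 2°.
- **Nib:** I did not measure the nib's height after release. The pictures show the blade lying with its head down.
- **Other blades:** the tray blade is within a pixel of its start, and the narrow blade looks unmoved. The picture difference at the narrow blade is not zero (13 grey levels), which I put down to changed shadows.
- **Robot:** it touches nothing.

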